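# Tip the weighed lumps into the orange-capped vial

### The job

Lift the loaded scoop out of its cradle by its upright tab and set it down on the green mat without spilling. Then flick the orange vial cap wide open, past upright, take the scoop by its handle and tip all three lumps into that vial, stand the empty scoop back on the green mat, and finally press the orange cap fully shut. Keep the grey caps shut and do not disturb the other things on the bench.

Things in the scene. Friction and masses are not known exactly. Their poses are not given: they have to be found in the camera images.
- scoop: Aluminium scoop with three lumps, about 100 g, balance point near its tab. Origin on the underside below the tab; x forward to the open lip, z up. Tray x = 0 to 78 mm, 46 mm wide (40 inside), floor and walls 3 mm thick, walls 22 mm high, none in front; rear wall 10 mm thick, 30 high. Stands level on tray and a foot under the handle's end. Lumps slide when tipped 27-36 deg; 60-70 deg empties it
- scoop_tab (a point): Grip point on the scoop's blue upright tab, which stands on the rear wall at scoop x = 0 from z = 30 to 70 mm, 10 mm thick (x), 26 mm wide (y). The point is at z = 60 mm; pinch the tab front to back (along scoop x)
- scoop_handle (a point): Grip point on the scoop's blue straight handle (x = -5 to -80 mm, 12 mm wide, z = 20 to 32 mm; foot under x = -72 to -80 mm). The point is at x = -45, z = 26 mm; pinch it side to side (along scoop y), best with the gripper leaning back away from the tray
- scoop_lip (a point): Middle of the open front edge of the scoop's floor, upper side, at scoop x = 78 mm, z = 3 mm
- lump0: Dark ore lump, about 18 x 15 x 15 mm, 12 g; origin at the centre of its underside. Starts in the scoop
- lump1: Second dark lump, same size
- lump2: Third dark lump, same size
- cradle: White fixed cradle the scoop starts in, 190 x 76 mm; origin at the centre of its underside, axes as the scoop's. Bed 8 mm thick (scoop origin at its centre, z = 8 mm); two cheeks 25 mm wide, up to z = 44 mm, stand 3 mm either side of the handle (x = -94 to -16 mm), so the handle cannot be gripped there; the scoop lifts straight up
- mat: Green fixed mat, 180 x 180 mm, 4 mm thick; origin at the centre of its underside. The scoop (158 mm long) may stand on it pointing any way
- rack: Teal fixed rack, 100 mm (x) x 275 mm (y); origin at the centre of its underside. Three vials stand in it in a row along its y, 85 mm apart; hole plate up to z = 44 mm, end walls 44 mm high
- orange_vial: Clear vial with an orange flip cap, fixed in the rack in any of its three places. Origin at the centre of its underside, 10 mm above the bench; x axis points from the cap's tab to its hinge. 56 mm outside, 50 mm inside, 80 mm tall (rim 90 mm above the bench), inner floor at 4 mm
- orange_vial_mouth (a point): Centre of the orange vial's open mouth, at rim height
- orange_cap (a joint): Orange cap's hinge: 0 shut, grows as it opens, upright at 1.57, stop at 2.0 rad. It stays where it is left (hinge friction, under 1 N at the tab); no latch. Cap: disc 58 mm across, 9 mm thick, lying 1 mm above the rim, with a tab 12 mm wide, 9 mm thick, sticking 27 mm out past the disc on the side away from the hinge
- orange_cap_hinge (a point): Hinge axis of the orange cap, in the vial's frame at x = 30 mm, z = 81 mm; the axis runs along the vial's y. Opening swings the tab up and over towards vial +x
- orange_cap_tab (a point): Grip point on the orange cap's tab, 74 mm from the hinge and 4.5 mm above the cap's underside (15 mm outside the disc); moves with the cap
- grey_cap_a (a joint): Hinge of a grey cap on a neighbour vial (same vial and cap, grey): 0 shut. A bystander, to stay shut
- grey_cap_b (a joint): Hinge of the other grey cap, same. A bystander, to stay shut
- amber_bottle_a: brown glass bottle, black cap, 52 mm across, 100 mm tall; origin at the centre of its underside. A bystander
- amber_bottle_b: second brown glass bottle, same size; origin at the centre of its underside. A bystander
- white_jar: white plastic jar, 64 mm across, 120 mm tall; origin at the centre of its underside. A bystander
- beaker: empty glass beaker, 54 mm across, 70 mm tall; origin at the centre of its underside. A bystander
- boat_a: cream ceramic boat (open trough), 70 x 18 x 12 mm; origin at the centre of its underside. A bystander
- boat_b: second cream ceramic boat, same size; origin at the centre of its underside. A bystander
- spatula: steel spatula with a wooden handle, lying flat, 180 mm long along its x; origin near its middle. A bystander

How it is judged:
By the outcome, as a careful person would: the job done as asked, in the order asked, and still so for the second after the job is handed in, with the robot touching nothing.
It also fails if it takes over 72 s, if anything falls off the work surface, if the arm or the gripper's body presses on something with over 40 N, if the wrist force passes 120 N, or if a joint passes its speed limit or range.

### The arm

A 7-joint arm with a two-finger parallel gripper is mounted at the origin on the work surface. World frame = base frame: x ahead of the robot, y to its left, z up, the work surface at z = 0. Lengths are in m, angles in rad, forces in N, time in s.
With the tool pointing down it reaches from about 0.4 to 0.875 m from the base axis. Payload 19.3 kg.
Tool frame: the origin (TCP) lies on the mounting face of the last link; the fingertips stand 173 mm ahead of it and the grasp point (between the pads) lies 155 mm ahead of it; z points along the fingers, y is the direction in which the jaws open and shut (so a half turn about z gives the same grasp; the last joint's range is limited). The gripper opens to 85 mm and grips with 20 to 120 N. Pads are 22 mm wide; open, the fingers measure 114 mm over their backs; the gripper's body (76 mm by 85 mm) begins 54 mm behind the grasp point. The pads swing forward as they close: fully open they stand 13 mm farther back than shut.
Start: joints at [1.169, 0.521, -0.036, 1.599, 0.021, 1.021, -0.113], TCP at [0.204, -0.591, 0.405] pointing down, gripper open.
Joint ranges: [-2.91, 2.91], [-0.3, 2.13], [-1.5, 1.42], [0.17, 2.43], [-1.26, 4.41], [0.16, 1.93], [-2.52, 2.52]. Speed limits (rad/s): [1.89, 1.89, 2.39, 2.39, 3.01, 3.01, 3.01].

### API

Orientations are given as a 3x3 rotation matrix whose columns are the frame's x, y, z axes.
In Python, from cell import manip gives the robot as it stands. The module is installed in compiled form; this text tells all that it offers.
- The arm moves only by the tool send_rows, never from a script. Its argument "increments" is a list of rows, each a list of 3 entries, a list of its own where there are three numbers: the closure in counts, from 0 (fully open) to 255 (shut), then the shift along the tool's x, y, z in cm, then the turn, a rotation vector about the tool's x, y, z in degrees. A call has 1 to 5 rows; each row is the pose to reach, as a shift and turn from the pose measured when the call began, along the tool's axes at that moment; what a row does not reach only later rows make up. A row lasts 1/10 s, in which the tool goes at most 50 mm and 8.59 degrees, less where a joint would pass 70% of its speed; a pose out of reach is approached as far as the arm can. A call with a gripper value outside its range is refused whole. The fingers move at their own pace and stop on an object; "grip_force" is the grip in N (left out, the last holds). Time passes only in rows, so rows that repeat a pose let the fingers close. It gives the time, the measured TCP pose, the force and the opening at its end, in the units of the state.
- manip.sense(): the state, without advancing time (a new reading comes with each control period).
- manip.snapshot(name): name is "scene" or "top" or "wrist"; returns (picture, depth): 400x640x3 uint8, blue, green, red; 400x640 float32, m along the optical axis (not along the pixel's ray), 0 where there is no reading.
- manip.camera_model(name): a dict with "vertical_fov" (degrees; the focal length in pixels is half the picture's height over the tangent of half this angle, whatever the lens; pixels are square), "cx", "cy" (the principal point, pixels), "extrinsics" (4x4, takes a point from world to camera coordinates); the wrist camera has in their place "tool_from_camera" (4x4, takes a point from camera to tool coordinates, whose origin is the TCP and whose axes are the flange's). Camera axes: x right, y up, looking along -z (the intrinsics and any distortion apply to the point x, -y, -z); pixel columns grow to the right and rows downward; lengths in m; the calibration is good to about 2 mm. The wrist camera is an equidistant fisheye: a pixel r from the principal point sees the ray r / f radians off the axis. A picture is of the moment at which its call begins: read the wrist's pose just before it. camera_model takes no time and is no camera call.
- manip.sign_off(): hands the job in, once; it reports no verdict.
The state is a dict: "t": time; "q": joint angles; "qvel": joint speeds; "joint_torque": joint torques, N m; "tool_pos": TCP position; "eef_rot": TCP orientation; "contact_force": force on the tool from outside, world axes, zero at the start; "ft_torque": the same for the moment, N m; "gripper_width": finger opening in m.
Only numpy, scipy, OpenCV 4.12 (cv2) and the standard library are available. Lean on these libraries where they do the work, as an engineer would, in place of code of your own. Each camera call takes 0.05 s, during which the arm holds its last target. There are 200 camera calls.

## Working session

There is one attempt and no reset: what is moved stays moved. The work goes in short steps, Python scripts to look and compute and a tool call to move; the robot and the scene stay as the last step left them, time stands still between calls to the robot, and variables do not carry over. Pictures are saved under pics/ and viewed, about 8 in all and at most 12, crops included, and the job is handed in when it is done.

Besides the shell and the picture viewer there is one more tool, called after "Call:" by a JSON object that holds its "fn" and its "kwargs". send_rows: Moves the arm, as the interface text tells. Its arguments: {"type":"object","properties":{"increments":{"type":"array","items":{"type":"array"}},"grip_force":{"type":"number"}},"required":["increments"]}

```bash
mkdir -p pics; cat > h.py <<'E'
import numpy as np, cv2
from cell import manip
from scipy.spatial.transform import Rotation as R
def px2w(name,d,pts,cm=None,z=None):
    cm=cm or manip.camera_model(name); f=200/np.tan(np.radians(cm["vertical_fov"])/2)
    E=np.linalg.inv(np.array(cm["extrinsics"])); out=[]
    for u,v in pts:
        ray=np.array([(u-cm["cx"])/f,-(v-cm["cy"])/f,-1])
        if z is None: p=E[:3,:3]@(ray*d[int(v),int(u)])+E[:3,3]
        else:
            r=E[:3,:3]@ray; p=E[:3,3]+r*(z-E[2,3])/r[2]
        out.append(p)
    return np.array(out)
E
python3 - <<'E'
from h import *
s=manip.sense();print(s)
for n in("scene","top"):
    p,d=manip.snapshot(n);cv2.imwrite(f"pics/{n}0.png",p);np.save(f"pics/{n}0.npy",d);print(manip.camera_model(n))
print(manip.camera_model("wrist"))
E
```

```text
{'t': 0.0, 'q': array([ 1.16878728,  0.52198302, -0.03632013,  1.59999142,  0.02120626,
        1.02110563, -0.11277729]), 'qvel': array([ 4.55724676e-04,  8.35885787e-06,  7.31167325e-04,  5.49939897e-04,
        1.96100752e-04, -1.18885944e-03,  9.65020034e-04]), 'joint_torque': array([ 2.25530996e-03, -9.27103114e+01,  1.98106885e+00, -3.69924688e+01,
        1.80457189e-02,  8.30039091e-03,  1.58935836e-05]), 'tool_pos': array([ 0.20352477, -0.59078574,  0.40415096]), 'eef_rot': array([[ 9.45451503e-01,  3.25762584e-01, -4.40831801e-04],
       [ 3.25762870e-01, -9.45450967e-01,  1.01026149e-03],
       [-8.76794590e-05, -1.09875988e-03, -9.99999393e-01]]), 'contact_force': array([ 0.65221895, -0.09086094,  0.27957289]), 'ft_torque': array([-0.01669999, -0.00276622, -0.00039099]), 'gripper_width': 0.08571455572922156}
{'vertical_fov': 54.67992286863459, 'cx': 317.2697232162107, 'cy': 202.1365875882721, 'extrinsics': array([[ 0.89193535,  0.45212084, -0.00617155, -0.53972127],
       [-0.38211511,  0.76098618,  0.5242977 ,  0.1949257 ],
       [ 0.24174238, -0.46528141,  0.8515126
[... 177 characters left out ...]
ics': array([[ 0.02883189, -0.99944991,  0.01638894, -0.03633878],
       [ 0.99504316,  0.03025813,  0.09472889, -0.61116821],
       [-0.09517267,  0.01357649,  0.99536819, -0.94591386],
       [ 0.        ,  0.        ,  0.        ,  1.        ]])}
{'vertical_fov': 65.70646984690485, 'cx': 313.4153673004774, 'cy': 200.66553134601898, 'tool_from_camera': array([[-1.46335954e-03,  9.57748736e-01,  2.87602533e-01,
         7.39550173e-02],
       [ 9.99998274e-01,  1.07221251e-03,  1.51753475e-03,
         4.08858560e-04],
       [ 1.14504596e-03,  2.87604257e-01, -9.57748652e-01,
         3.06984840e-02],
       [ 0.00000000e+00,  0.00000000e+00,  0.00000000e+00,
         1.00000000e+00]])}
```

View pics/scene0.png

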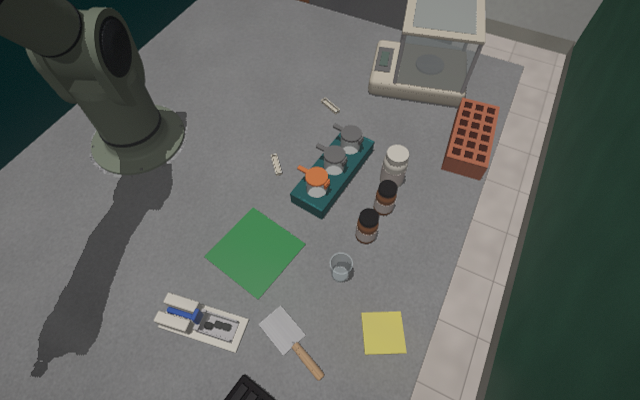

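View pics/top0.png

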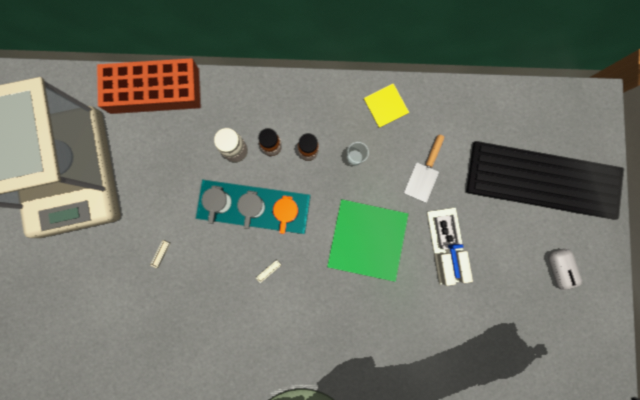

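```bash
python3 - <<'E'
from h import *
p=cv2.imread("pics/top0.png")
a=cv2.resize(p[170:290,190:320],None,fx=5,fy=5,interpolation=cv2.INTER_CUBIC)[:, :]
b=cv2.resize(p[195:295,325:480],None,fx=5,fy=5,interpolation=cv2.INTER_CUBIC)
a=cv2.resize(a,None,fx=.8,fy=.8) # 4x : 520x480
b=cv2.resize(p[195:295,400:490],None,fx=6,fy=6,interpolation=cv2.INTER_CUBIC) #540x600
c=np.zeros((600,800,3),np.uint8)
a=cv2.resize(p[170:245,190:320],None,fx=3.1,fy=3.1,interpolation=cv2.INTER_CUBIC)
b=cv2.resize(p[195:295,415:485],None,fx=5.5,fy=5.5,interpolation=cv2.INTER_CUBIC)
print(a.shape,b.shape)
c[:a.shape[0],:a.shape[1]]=a; c[:b.shape[0],410:410+b.shape[1]]=b[:,:390]
cv2.imwrite("pics/crop0.png",c)
d=np.load("pics/top0.npy")
print("mat corners",px2w("top",d,[(342,199),(408,211),(395,280),(328,267)],z=.004).round(3))
g=(p[...,1]>100)&(p[...,0]<90)&(p[...,2]<60);g[:, :320]=0
n,l,st,cen=cv2.connectedComponentsWithStats(g.astype(np.uint8));i=1+st[1:,4].argmax();print(st[i],px2w("top",d,[cen[i]],z=.004).round(4))
o=(p[...,2]>180)&(p[...,0]<60)&(p[...,1]>70);o[:, 310:]=0;o[:170]=0
v,u=np.where(o);P=px2w("top",d,list(zip(u,v)));print(len(u),np.percentile(P,[2,50,98],axis=0).round(3));
E
```

```text
(232, 403, 3) (550, 385, 3)
mat corners [[ 0.615 -0.089  0.004]
 [ 0.589 -0.262  0.004]
 [ 0.41  -0.23   0.004]
 [ 0.439 -0.057  0.004]]
[ 329  201   33   72 1278] [[ 0.5029 -0.0968  0.004 ]]
525 [[0.528 0.027 0.096]
 [0.575 0.054 0.1  ]
 [0.607 0.078 0.104]]
```

View pics/crop0.png

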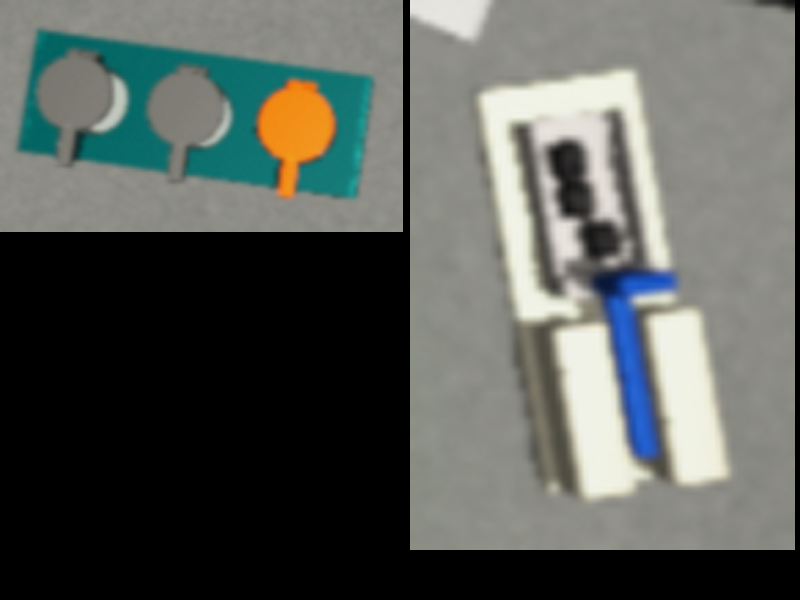

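```bash
python3 - <<'E'
from h import *
d=np.load("pics/top0.npy")
A=lambda L:[(190+x/3.1,170+y/3.1) for x,y in L]
B=lambda L:[(415+(x-410)/5.5,195+y/5.5) for x,y in L]
P=px2w("top",d,A([(287,195),(302,83),(297,121)]),z=.1);print("cap tabend,hinge,centre",P.round(4)); v=P[1]-P[0];print(np.degrees(np.arctan2(v[1],v[0])))
P=px2w("top",d,A([(37,30),(372,75),(357,198),(20,150)]),z=.044);print("rack",P.round(4),P.mean(0))
v=P[0]-P[1];print("rack y dir-90",np.degrees(np.arctan2(v[1],v[0]))-90)
P=px2w("top",d,B([(617,295),(648,455)]),z=.040);v=P[0]-P[1];print("handle",P,np.degrees(np.arctan2(v[1],v[0])))
P=px2w("top",d,B([(480,92),(635,72),(550,490)]),z=.008);print("bed FL FR RL",P);v=P[0]-P[2];print(np.degrees(np.arctan2(v[1],v[0])),"centre",(P[1]+P[2])/2)
P=px2w("top",d,B([(583,497),(728,477)]),z=.044);print("cheeks rear",P)
# tab via depth
p=cv2.imread("pics/top0.png").astype(int);m=(p[...,0]>p[...,2]+60);m[:,:400]=0
v,u=np.where(m);Q=px2w("top",d,list(zip(u,v)));T=Q[Q[:,2]>.06];print(len(T),T.mean(0),T.max(0),T.min(0))
s=manip.sense()
print(np.load("pics/scene0.npy").shape)
E
```

```text
cap tabend,hinge,centre [[0.5221 0.0567 0.1   ]
 [0.6074 0.0484 0.1   ]
 [0.5783 0.0512 0.1   ]]
-5.542182946740834
rack [[ 0.6494  0.2674  0.044 ]
 [ 0.6211 -0.0047  0.044 ]
 [ 0.5215  0.0044  0.044 ]
 [ 0.552   0.2754  0.044 ]] [0.58601118 0.13563854 0.044     ]
rack y dir-90 -5.941632312794866
handle [[ 0.49542794 -0.36566431  0.04      ]
 [ 0.42403113 -0.37936988  0.04      ]] 10.866495623513611
bed FL FR RL [[ 0.58833979 -0.31287739  0.008     ]
 [ 0.60006617 -0.38685237  0.008     ]
 [ 0.4035414  -0.34580476  0.008     ]]
10.102936059343913 centre [ 0.50180378 -0.36632857  0.008     ]
cheeks rear [[ 0.40504295 -0.34832393  0.044     ]
 [ 0.41564953 -0.41395181  0.044     ]]
41 [ 0.50210814 -0.36134964  0.07728784] [ 0.50570772 -0.35207523  0.08183216] [ 0.49745403 -0.37606304  0.06418484]
(400, 640)
```

```bash
cat >> h.py <<'E'
def log():
    s=manip.sense()
    import json
    open("log.jsonl","a").write(json.dumps([s["q"].tolist(),s["tool_pos"].tolist(),s["eef_rot"].tolist()])+"\n")
    return s
def Rt(yaw,lean=0,heading=None):
    """tool down with x axis at yaw deg; lean: tip body back from heading by lean deg (fingers forward)"""
    c,s_=np.cos(np.radians(yaw)),np.sin(np.radians(yaw))
    M=np.array([[c,s_,0],[s_,-c,0],[0,0,-1.]])
    if lean:
        h=np.radians(heading); ax=np.array([-np.sin(h),np.cos(h),0])
        M=R.from_rotvec(-np.radians(lean)*ax).as_matrix()@M   # down vector rotates toward heading
    return M
def rel(M,grasp=None,tcp=None,s=None):
    s=s or log(); R0=s["eef_rot"]
    if tcp is None: tcp=np.array(grasp)-.155*M[:,2]
    sh=R0.T@(np.array(tcp)-s["tool_pos"])*100
    rv=np.degrees(R.from_matrix(R0.T@M).as_rotvec())
    print("t",round(float(s["t"]),2),"shift cm",sh.round(2),"rot",rv.round(1),"tcp",s["tool_pos"].round(4),"F",s["contact_force"].round(1),"w",round(float(s["gripper_width"]),4),"q",s["q"].round(2))
def wpx(d,pts,s,cm=None,z=None):
    """wrist fisheye pixels -> world, by depth (axis depth) or plane z"""
    cm=cm or manip.camera_model("wrist"); f=200/np.tan(np.radians(cm["vertical_fov"])/2)
    T=np.array(cm["tool_from_camera"]); out=[]
    for u,v in pts:
        a,b=u-cm["cx"],v-cm["cy"]; r=np.hypot(a,b)+1e-9; th=r/f
        ray=np.array([np.tan(th)*a/r,-np.tan(th)*b/r,-1])
        o=s["eef_rot"]@T[:3,3]+s["tool_pos"]; w=s["eef_rot"]@T[:3,:3]@ray
        out.append(o+w*(d[int(v),int(u)] if z is None else (z-o[2])/w[2]))
    return np.array(out)
E
python3 - <<'E'
from h import *
print(Rt(0,30,0))
rel(Rt(100.3),tcp=[.501,-.3655,.36])
E
```

```text
[[ 0.8660254  0.         0.5      ]
 [ 0.        -1.         0.       ]
 [ 0.5        0.        -0.8660254]]
t 0.1 shift cm [ 35.47 -11.61   4.43] rot [ -0.1  -0.  -81.3] tcp [ 0.2035 -0.5908  0.4042] F [ 0.8  0.1 -0.5] w 0.0853 q [ 1.17  0.52 -0.04  1.6   0.02  1.02 -0.11]
```

Call:
{"fn": "send_rows", "kwargs": {"increments": [[0,[7,-2.3,0.9],[0,0,-8.5]],[0,[14,-4.6,1.8],[0,0,-17]],[0,[21,-7,2.7],[0,0,-25.5]],[0,[28,-9.3,3.6],[0,0,-34]],[0,[35,-11.6,4.4],[0,0,-42.5]]]}}

```text
t: 0.6
tool_pos: [0.402, -0.4388, 0.374]
eef_rot: [[0.472, 0.882, -0.001], [0.882, -0.472, 0.001], [0.001, -0.001, -1.0]]
contact_force: [0.0, -1.0, -0.4]
gripper_width: 0.0852
```

```bash
python3 - <<'E'
from h import *
rel(Rt(100.3),tcp=[.501,-.3655,.36])
E
```

```text
t 0.6 shift cm [11.13  5.28  1.4 ] rot [ -0.   -0.1 -38.4] tcp [ 0.402  -0.4388  0.374 ] F [ 0.  -1.  -0.4] w 0.0852 q [ 0.91  0.52 -0.26  1.7   0.15  0.94  0.1 ]
```

Call:
{"fn": "send_rows", "kwargs": {"increments": [[0,[4,2,0.5],[0,0,-8.5]],[0,[8,4,1],[0,0,-17]],[0,[11.1,5.3,1.4],[0,0,-25.5]],[0,[11.1,5.3,1.4],[0,0,-34]],[0,[11.1,5.3,1.4],[0,0,-38.4]]]}}

```text
t: 1.1
tool_pos: [0.5018, -0.3649, 0.3594]
eef_rot: [[-0.186, 0.983, -0.001], [0.983, 0.186, 0.002], [0.002, -0.001, -1.0]]
contact_force: [-0.6, -0.4, -0.9]
gripper_width: 0.0857
```

Call:
{"fn": "send_rows", "kwargs": {"increments": [[0,[0,0,0],[0,0,0]]]}}

```text
t: 1.2
tool_pos: [0.5017, -0.3649, 0.3589]
eef_rot: [[-0.187, 0.982, -0.002], [0.982, 0.187, 0.002], [0.003, -0.001, -1.0]]
contact_force: [0.4, 0.0, 0.3]
gripper_width: 0.0852
```

```bash
python3 - <<'E'
from h import *
rel(Rt(100.3),tcp=[.501,-.3655,.36])
s=manip.sense();p,d=manip.snapshot("wrist");np.savez("pics/w1.npz",d=d,pos=s["tool_pos"],rot=s["eef_rot"]);cv2.imwrite("pics/w1.png",p)
E
```

```text
t 1.2 shift cm [-0.04 -0.08 -0.11] rot [-0.1 -0.2  0.5] tcp [ 0.5017 -0.3649  0.3589] F [0.4 0.  0.3] w 0.0852 q [ 0.82  0.59 -0.43  1.64  0.28  0.97  0.49]
```

View pics/w1.png

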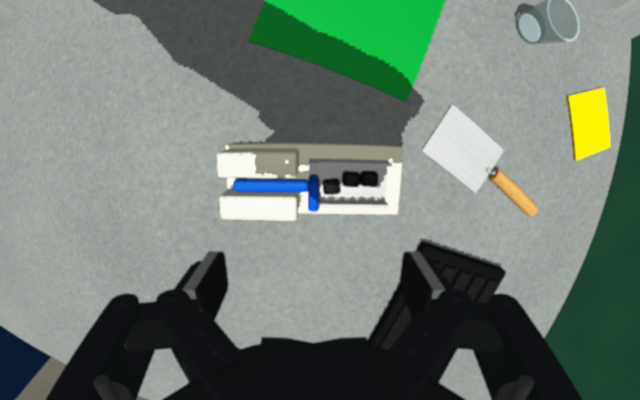

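```bash
python3 - <<'E'
from h import *
z=np.load("pics/w1.npz");s=dict(tool_pos=z["pos"],eef_rot=z["rot"]);d=z["d"];p=cv2.imread("pics/w1.png").astype(int)
m=(p[...,0]>p[...,2]+50)&(p[...,0]>p[...,1]+40);m[300:]=0
v,u=np.where(m);k=(u>200)&(u<340);u,v=u[k],v[k]
Q=wpx(d,list(zip(u,v)),s)
T=Q[(Q[:,2]>.07)];print("tab",len(T),T.mean(0).round(4),np.median(T,axis=0).round(4))
H=Q[(Q[:,2]<.05)&(Q[:,2]>.03)];H=H[np.hypot(*(H[:,:2]-[.501,-.3655]).T)>.012]
c=H[:,:2].mean(0);w=np.linalg.svd(H[:,:2]-c)[2][0];w*=np.sign(w[0]);print("handle",len(H),c,np.degrees(np.arctan2(w[1],w[0])),((H[:,:2]-c)@w).min(),((H[:,:2]-c)@w).max())
print("tab plane",wpx(d,[(314,192)],s,z=.078))
E
```

```text
tab 312 [ 0.501  -0.3607  0.0812] [ 0.5012 -0.3613  0.0775]
handle 834 [ 0.45801838 -0.36999957] 9.502974527254366 -0.03544038242862737 0.04532645896919011
tab plane [[ 0.50128859 -0.35844741  0.078     ]]
```

Call:
{"fn": "send_rows", "kwargs": {"increments": [[0,[0.2,-0.05,3],[0,0,0.3]],[0,[0.2,-0.05,7],[0,0,0.3]],[0,[0.2,-0.05,10.5],[0,0,0.3]],[0,[0.2,-0.05,13],[0,0,0.3]],[0,[0.2,-0.05,13.4],[0,0,0.3]]], "grip_force": 40}}

```text
t: 1.75
tool_pos: [0.4998, -0.3621, 0.2222]
eef_rot: [[-0.178, 0.984, -0.005], [0.984, 0.178, 0.005], [0.006, -0.004, -1.0]]
contact_force: [0.0, -0.6, 1.0]
gripper_width: 0.0853
```

Call:
{"fn": "send_rows", "kwargs": {"increments": [[160,[0,0,0],[0,0,0]],[200,[0,0,0],[0,0,0]],[255,[0,0,0],[0,0,0]],[255,[0,0,0],[0,0,0]],[255,[0,0,0],[0,0,0]]], "grip_force": 40}}

```text
t: 2.25
tool_pos: [0.4999, -0.3623, 0.2229]
eef_rot: [[-0.177, 0.984, -0.004], [0.984, 0.177, 0.004], [0.005, -0.004, -1.0]]
contact_force: [4.5, 1.5, 3.8]
gripper_width: 0.0124
```

Call:
{"fn": "send_rows", "kwargs": {"increments": [[255,[0,0,0],[0,0,0]],[255,[0,0,-0.3],[0,0,0]],[255,[0,0,-0.8],[0,0,0]],[255,[0,0,-1.5],[0,0,0]],[255,[0,0,-2],[0,0,0]]]}}

```text
t: 2.75
tool_pos: [0.5001, -0.3624, 0.2437]
eef_rot: [[-0.177, 0.984, -0.004], [0.984, 0.177, 0.004], [0.005, -0.003, -1.0]]
contact_force: [-0.3, -0.1, -1.1]
gripper_width: 0.0092
```

```bash
python3 - <<'E'
from h import *
rel(Rt(100))
E
```

```text
Traceback (most recent call last):
  File "h.py", line 29, in rel
    if tcp is None: tcp=np.array(grasp)-.155*M[:,2]
                        ~~~~~~~~~~~~~~~^~~~~~~~~~~~
TypeError: unsupported operand type(s) for -: 'NoneType' and 'float'
```

```bash
cat > kin.py <<'E'
import numpy as np, json, itertools
from scipy.spatial.transform import Rotation as R
from scipy.optimize import least_squares
def fk(q,par,sg):
    # par: offsets [d1,a1,d3,a3,d5,a5,d7], base yaw, tool yaw
    d1,a1,d3,a3,d5,a5,d7,by,ty=par
    M=R.from_euler('z',by).as_matrix();p=np.zeros(3)
    offs=[[0,0,0],[a1,0,d1],[0,0,0],[a3,0,d3],[-a3,0,0],[0,0,d5],[a5,0,0]]
    for i,ax in enumerate('zyzyzyz'):
        p=p+M@np.array(offs[i]); M=M@R.from_euler(ax,sg[i]*q[i]).as_matrix()
    p=p+M@np.array([0,0,d7]); M=M@R.from_euler('z',ty).as_matrix()
    return p,M
def data(): return [tuple(map(np.array,json.loads(l))) for l in open("log.jsonl")]
def resid(par,sg,D):
    o=[]
    for q,p,Rm in D:
        pp,M=fk(q,par,sg); o+=list(pp-p)+list(.2*(M-Rm).ravel())
    return np.array(o+list(.002*np.array([par[1],par[3],par[5]])))
if __name__=="__main__":
    D=data(); best=[]
    for s in itertools.product([1,-1],repeat=4):
        sg=[s[0],1,s[1],1,s[2],1,s[3]]
        for by in (0,np.pi):
          for ty in (0,np.pi/2,-np.pi/2,np.pi):
            r=least_squares(resid,[.3,0,.4,0,.4,0,.2,by,ty],args=(sg,D)); best.append((r.cost,sg,r.x))
    best.sort(key=lambda t:t[0])
    for b in best[:4]: print(b[0],b[1],b[2].round(4))
    json.dump([best[0][1],best[0][2].tolist()],open("kin.json","w"))
E
python3 - <<'E'
from h import *
log()
E
wc -l log.jsonl; python3 kin.py
```

```text
5 log.jsonl
1.3248237043179753e-05 [-1, 1, -1, 1, -1, 1, -1] [ 3.96   -0.0308  0.6194 -0.0146  0.4163 -0.0166  3.8731 -0.0959  1.4749]
1.3248237043273852e-05 [-1, 1, -1, 1, -1, 1, -1] [ 3.96   -0.0308  0.6194 -0.0146  0.4163 -0.0166  3.8731 -0.0959  1.4749]
1.324823704360906e-05 [-1, 1, -1, 1, -1, 1, -1] [ 3.96   -0.0308  0.6194 -0.0146  0.4163 -0.0166  3.8731 -0.0959  1.4749]
0.00126281566572952 [-1, 1, -1, 1, -1, 1, -1] [38.9148 -0.699   0.5415  0.297  -0.1159  0.4725 39.1616  3.0609 -1.6515]
```

```bash
cat >> kin.py <<'E'
LO=np.array([-2.91,-.3,-1.5,.17,-1.26,.16,-2.52]);HI=np.array([2.91,2.13,1.42,2.43,4.41,1.93,2.52])
def ik(p,M,q0,par,sg,m=.05,wn=.003):
    f=lambda q:np.r_[(lambda a:np.r_[a[0]-p,.2*(R.from_matrix(a[1].T@M).as_rotvec())])(fk(q,par,sg)),wn*(q-q0)]
    r=least_squares(f,np.clip(q0,LO+m+.01,HI-m-.01),bounds=(LO+m,HI-m)); e=np.linalg.norm(f(r.x)[:6]); return r.x,e
E
cat > plan.py <<'E'
from kin import *; from h import Rt
sg=[-1,1,-1,1,-1,1,-1]; D=data(); q0=D[-1][0]
C=np.array([.513,-.160,.030]); V=np.array([.577,.051,.09])
for d7 in (.1,.2):
    r=least_squares(lambda x:np.r_[resid(np.r_[x[:6],d7,x[6:]],sg,D)],[.09+d7,0,.6,0,.4,0,-.09,1.5]);par=np.r_[r.x[:6],d7,r.x[6:]]
    print("d7",d7,par.round(3),r.cost)
    for lean in (20,35):
      for flip in (0,180):
        # pour heading -5.7: pitch -> lean-65
        out=[]
        for ph in (-6,40,80):
            h=np.radians(ph);hx=np.array([np.cos(h),np.sin(h),0])
            for pit in (0,65):
                t=np.radians(pit);X=np.cos(t)*hx-np.sin(t)*np.array([0,0,1]);Z=np.sin(t)*hx+np.cos(t)*np.array([0,0,1])
                g=V+[0,0,.006]-.008*hx-X*.123+Z*.023
                M=Rt(ph+flip,lean-pit,ph)
                q,e=ik(g-.155*M[:,2],M,q0,par,sg);out.append((ph,pit,round(e*1000)))
        print(" pour lean",lean,flip,out)
        o2=[]
        for hd in range(-90,181,30):
            h=np.radians(hd);hx=np.array([np.cos(h),np.sin(h),0]);M=Rt(hd+flip,lean,hd)
            q,e=ik(C-.045*hx-.155*M[:,2],M,q0,par,sg);o2.append((hd,round(e*1000)))
        print(" mat lean",lean,flip,o2)
E
python3 plan.py
```

```text
d7 0.1 [ 0.269 -0.008  0.538 -0.002  0.447  0.014  0.1   -0.097  1.474] 1.84854227670687e-05
 pour lean 20 0 [(-6, 0, 0), (-6, 65, 0), (40, 0, 0), (40, 65, 0), (80, 0, 0), (80, 65, 0)]
 mat lean 20 0 [(-90, 0), (-60, 0), (-30, 25), (0, 22), (30, 0), (60, 0), (90, 0), (120, 0), (150, 0), (180, 0)]
 pour lean 20 180 [(-6, 0, 0), (-6, 65, 0), (40, 0, 0), (40, 65, 0), (80, 0, 0), (80, 65, 0)]
 mat lean 20 180 [(-90, 0), (-60, 1), (-30, 0), (0, 0), (30, 0), (60, 0), (90, 22), (120, 0), (150, 0), (180, 0)]
 pour lean 35 0 [(-6, 0, 55), (-6, 65, 0), (40, 0, 5), (40, 65, 0), (80, 0, 0), (80, 65, 0)]
 mat lean 35 0 [(-90, 0), (-60, 24), (-30, 83), (0, 77), (30, 12), (60, 0), (90, 0), (120, 0), (150, 0), (180, 0)]
 pour lean 35 180 [(-6, 0, 45), (-6, 65, 0), (40, 0, 0), (40, 65, 0), (80, 0, 0), (80, 65, 0)]
 mat lean 35 180 [(-90, 0), (-60, 0), (-30, 10), (0, 7), (30, 0), (60, 0), (90, 54), (120, 0), (150, 0), (180, 0)]
d7 0.2 [ 0.367 -0.009  0.54  -0.002  0.446  0.013  0.2   -0.097  1.474] 1.8211495289036488e-05
 pour lean 20 0 [(-6, 0, 10), (-6, 65, 0), (40, 0, 0), (40, 65, 0), (80, 0, 0), (80, 65, 0)]
 mat lean 20 0 [(-90, 0), (-60, 0), (-30, 30), (0, 27), (30, 1), (60, 0), (90, 0), (120, 0), (150, 0), (180, 0)]
 pour lean 20 180 [(-6, 0, 9), (-6, 65, 0), (40, 0, 0), (40, 65, 0), (80, 0, 0), (80, 65, 0)]
 mat lean 20 180 [(-90, 0), (-60, 0), (-30, 0), (0, 0), (30, 0), (60, 0), (90, 31), (120, 0), (150, 0), (180, 0)]
 pour lean 35 0 [(-6, 0, 71), (-6, 65, 0), (40, 0, 6), (40, 65, 0), (80, 0, 0), (80, 65, 0)]
 mat lean 35 0 [(-90, 0), (-60, 22), (-30, 86), (0, 79), (30, 11), (60, 0), (90, 0), (120, 0), (150, 0), (180, 0)]
 pour lean 35 180 [(-6, 0, 70), (-6, 65, 0), (40, 0, 1), (40, 65, 0), (80, 0, 10), (80, 65, 0)]
 mat lean 35 180 [(-90, 0), (-60, 0), (-30, 47), (0, 43), (30, 0), (60, 0), (90, 68), (120, 0), (150, 0), (180, 0)]
```

Call:
{"fn": "send_rows", "kwargs": {"increments": [[255,[0,0,-0.6],[0,0,0]],[255,[0,0,-1.6],[0,0,0]],[255,[0,0,-3],[0,0,0]],[255,[0,0,-4.4],[0,0,0]],[255,[0,0,-5.4],[0,0,0]]]}}

```text
t: 3.25
tool_pos: [0.5005, -0.3627, 0.2995]
eef_rot: [[-0.177, 0.984, -0.003], [0.984, 0.177, 0.003], [0.004, -0.002, -1.0]]
contact_force: [0.3, -0.4, -0.8]
gripper_width: 0.0091
```

```bash
python3 - <<'E'
from h import *
rel(Rt(130),tcp=[.513,-.16,.29])
E
```

```text
t 3.25 shift cm [19.73  4.82  1.02] rot [ -0.1  -0.2 -29.8] tcp [ 0.5005 -0.3627  0.2995] F [ 0.3 -0.4 -0.8] w 0.0091 q [ 0.8   0.66 -0.4   1.69  0.32  0.86  0.44]
```

Call:
{"fn": "send_rows", "kwargs": {"increments": [[255,[0.6,0.15,0],[0,0,-1]],[255,[2,0.5,0],[0,0,-3]],[255,[4.4,1.1,0.1],[0,0,-6.5]],[255,[7.2,1.8,0.2],[0,0,-11]],[255,[10,2.4,0.3],[0,0,-15]]]}}

```text
t: 3.75
tool_pos: [0.5062, -0.2577, 0.2963]
eef_rot: [[-0.431, 0.902, -0.004], [0.902, 0.431, 0.004], [0.005, -0.002, -1.0]]
contact_force: [0.8, 0.4, -1.7]
gripper_width: 0.0093
```

```bash
python3 - <<'E'
from h import *
rel(Rt(130),tcp=[.513,-.16,.25])
E
```

```text
t 3.75 shift cm [8.5  4.83 4.66] rot [ -0.   -0.3 -14.5] tcp [ 0.5062 -0.2577  0.2963] F [ 0.8  0.4 -1.7] w 0.0093 q [ 0.71  0.61 -0.48  1.83  0.37  0.8   0.48]
```

Call:
{"fn": "send_rows", "kwargs": {"increments": [[255,[2.5,1.4,0.6],[0,0,-4.5]],[255,[4.8,2.7,1.6],[0,0,-8.5]],[255,[6.8,3.9,2.8],[0,0,-11.5]],[255,[8,4.55,4],[0,0,-13.7]],[255,[8.5,4.83,4.7],[0,0,-14.5]]]}}

```text
t: 4.25
tool_pos: [0.5127, -0.1582, 0.2485]
eef_rot: [[-0.647, 0.763, -0.005], [0.763, 0.647, 0.005], [0.007, -0.001, -1.0]]
contact_force: [-0.5, -0.3, -1.0]
gripper_width: 0.0094
```

```bash
python3 - <<'E'
from h import *
rel(Rt(130),tcp=[.513,-.16,.2195])
E
```

```text
t 4.25 shift cm [-0.18 -0.09  2.89] rot [-0.  -0.4  0.3] tcp [ 0.5127 -0.1582  0.2485] F [-0.5 -0.3 -1. ] w 0.0094 q [ 0.56  0.65 -0.51  1.93  0.48  0.68  0.46]
```

Call:
{"fn": "send_rows", "kwargs": {"increments": [[255,[-0.05,-0.05,0.6],[0,-0.2,0]],[255,[-0.1,-0.1,1.4],[0,-0.4,0]],[255,[-0.1,-0.1,2.2],[0,-0.4,0]],[255,[-0.1,-0.1,2.7],[0,-0.4,0]],[255,[-0.1,-0.1,2.95],[0,-0.4,0]]]}}

```text
t: 4.75
tool_pos: [0.5124, -0.1601, 0.2187]
eef_rot: [[-0.646, 0.764, -0.001], [0.764, 0.646, -0.001], [-0.0, -0.001, -1.0]]
contact_force: [-12.2, 0.3, 40.6]
gripper_width: 0.0098
```

Call:
{"fn": "send_rows", "kwargs": {"increments": [[255,[0,0,0],[0,0,0]],[120,[0,0,0],[0,0,0]],[60,[0,0,0],[0,0,0]],[0,[0,0,0],[0,0,0]],[0,[0,0,0],[0,0,0]]]}}

```text
t: 5.25
tool_pos: [0.5124, -0.1601, 0.2188]
eef_rot: [[-0.646, 0.764, -0.001], [0.764, 0.646, -0.001], [-0.0, -0.001, -1.0]]
contact_force: [-0.2, 0.0, 0.4]
gripper_width: 0.0672
```

Call:
{"fn": "send_rows", "kwargs": {"increments": [[0,[0,0,-2],[0,0,0]],[0,[0,0,-6],[0,0,0]],[0,[0,0,-10],[0,0,0]],[0,[0,0,-13],[0,0,0]],[0,[0,0,-15],[0,0,0]]]}}

```text
t: 5.75
tool_pos: [0.5126, -0.1599, 0.3711]
eef_rot: [[-0.646, 0.764, 0.002], [0.764, 0.646, -0.002], [-0.002, 0.0, -1.0]]
contact_force: [-0.2, -0.8, -0.2]
gripper_width: 0.0854
```

```bash
python3 - <<'E'
from h import *
s=log();p,d=manip.snapshot("wrist");np.savez("pics/w2.npz",d=d,pos=s["tool_pos"],rot=s["eef_rot"]);cv2.imwrite("pics/w2.png",p)
print(s["t"])
m=(p[...,0].astype(int)>p[...,2].astype(int)+50)&(p[...,0].astype(int)>p[...,1].astype(int)+40);m[300:]=0
v,u=np.where(m);Q=wpx(d,list(zip(u,v)),s);k=np.hypot(*(Q[:,:2]-[.513,-.16]).T)<.12;Q=Q[k]
T=Q[(Q[:,2]>.066)];print("tab",len(T),T.mean(0).round(4))
H=Q[(Q[:,2]<.046)&(Q[:,2]>.025)];h=np.radians(40);hx=np.array([np.cos(h),np.sin(h)]);H=H[(H[:,:2]-[.513,-.16])@hx<-.012]
c=H[:,:2].mean(0);w=np.linalg.svd(H[:,:2]-c)[2][0];w*=np.sign(w[0]);a=(H[:,:2]-c)@w;print("handle",len(H),c,H[:,2].mean(),np.degrees(np.arctan2(w[1],w[0])),a.min(),a.max(),"rear end",c+w*a.min(),"origin",c+w*(a.min()+.08))
E
```

```text
5.75
tab 282 [ 0.5121 -0.1594  0.0809]
handle 716 [ 0.47930255 -0.19000524] 0.03544640145667121 39.62697245032464 -0.03396380402201725 0.03296834575017276 rear end [ 0.45314318 -0.2116669 ] origin [ 0.51476023 -0.16064397]
```

View pics/w2.png

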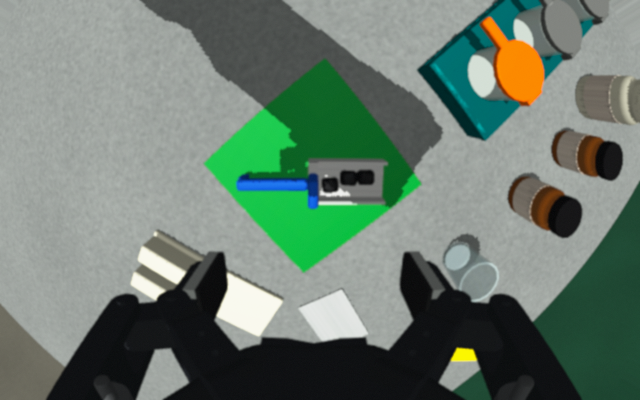

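```bash
python3 - <<'E'
from h import *
z=np.load("pics/w2.npz");s=dict(tool_pos=z["pos"],eef_rot=z["rot"]);d=z["d"];p=cv2.imread("pics/w2.png").astype(int)
m=(p[...,2]>150)&(p[...,0]<80)&(p[...,1]>60)&(p[...,1]<170);m[:, :470]=0;m[130:]=0
v,u=np.where(m);Q=wpx(d,list(zip(u,v)),s,z=.1)[:,:2];D3=wpx(d,list(zip(u,v)),s)
D3=D3[(D3[:,2]>.093)&(D3[:,2]<.112)];print(len(Q),len(D3),np.median(D3[:,2]))
for yaw in(-5.7,):
    h=np.radians(yaw);X=np.array([np.cos(h),np.sin(h)]);Y=np.array([-X[1],X[0]])
    a=(D3[:,:2]-[.577,.051])@X*1000;b=(D3[:,:2]-[.577,.051])@Y*1000
    print("x",np.percentile(a,[0,.5,50,99.5,100]).round(1),"y",np.percentile(b,[.5,50,99.5]).round(1)); t=a<-32;print("tab y",[b[(a>i)&(a<i+7)].mean().round(1) for i in range(-57,-32,7)])
rel(Rt(174.3),tcp=[.5262,.0561,.32])
rel(Rt(174.3),tcp=[.5262,.0561,.2505])
E
```

```text
2702 2661 0.10007396209593775
x [-56.9 -55.8  -4.8  29.9  31.6] y [-25.4   0.6  29.2]
tab y [np.float64(2.0), np.float64(1.9), np.float64(1.6), np.float64(1.8)]
t 5.8 shift cm [15.67 14.94  5.28] rot [ -0.    0.3 -44.1] tcp [ 0.5131 -0.1599  0.3733] F [ 2.8 -0.8  4.6] w 0.0852 q [ 0.64  0.48 -0.61  1.84  0.34  0.92  0.58]
t 5.8 shift cm [15.7  14.93 12.23] rot [ -0.    0.3 -44.1] tcp [ 0.5131 -0.1599  0.3733] F [ 2.8 -0.8  4.6] w 0.0852 q [ 0.64  0.48 -0.61  1.84  0.34  0.92  0.58]
```

Call:
{"fn": "send_rows", "kwargs": {"increments": [[0,[3.2,3,1],[0,0,-8.5]],[0,[6.5,6.2,2],[0,0,-17]],[0,[10,9.5,3.2],[0,0,-25.5]],[0,[13.5,12.8,4.2],[0,0,-34]],[0,[15.7,15,5.3],[0,0,-42]]]}}

```text
t: 6.3
tool_pos: [0.5262, 0.0601, 0.3197]
eef_rot: [[-0.992, 0.127, 0.005], [0.127, 0.992, -0.001], [-0.005, -0.001, -1.0]]
contact_force: [0.9, -0.4, -0.4]
gripper_width: 0.0854
```

Call:
{"fn": "send_rows", "kwargs": {"increments": [[60,[0,0,0],[0,0,-1]],[60,[0,0,0],[0,0,-1]]]}}

```text
t: 6.5
tool_pos: [0.526, 0.0608, 0.3192]
eef_rot: [[-0.994, 0.108, 0.004], [0.108, 0.994, -0.001], [-0.004, -0.001, -1.0]]
contact_force: [-0.3, -1.1, -0.6]
gripper_width: 0.0654
```

```bash
python3 - <<'E'
from h import *
rel(Rt(174.3),tcp=[.5263,.0575,.2505])
E
```

```text
t 6.5 shift cm [-0.04 -0.32  6.87] rot [-0.   0.2 -0.5] tcp [0.526  0.0608 0.3192] F [-0.3 -1.1 -0.6] w 0.0654 q [ 0.33  0.59 -0.77  1.9   0.54  0.86  0.74]
```

Now descend, pinch the tab lightly.

Call:
{"fn": "send_rows", "kwargs": {"increments": [[60,[0,-0.3,1.5],[0,0.2,-0.5]],[60,[0,-0.3,4],[0,0.2,-0.5]],[60,[0,-0.3,6],[0,0.2,-0.5]],[60,[0,-0.3,6.9],[0,0.2,-0.5]],[60,[0,-0.3,6.9],[0,0.2,-0.5]]], "grip_force": 20}}

```text
t: 7.0
tool_pos: [0.5257, 0.0568, 0.2492]
eef_rot: [[-0.995, 0.101, -0.001], [0.101, 0.995, -0.001], [0.001, -0.001, -1.0]]
contact_force: [0.4, 0.5, -0.2]
gripper_width: 0.0654
```

Call:
{"fn": "send_rows", "kwargs": {"increments": [[200,[0,0,0],[0,0,0]],[255,[0,0,0],[0,0,0]],[255,[0,0,0],[0,0,0]],[255,[0,0,0],[0,0,0]],[255,[0,0,0],[0,0,0]]], "grip_force": 20}}

```text
t: 7.5
tool_pos: [0.5259, 0.058, 0.2499]
eef_rot: [[-0.995, 0.1, 0.0], [0.1, 0.995, 0.001], [-0.0, 0.001, -1.0]]
contact_force: [-0.5, 7.6, 2.5]
gripper_width: 0.0112
```

```bash
python3 - <<'E'
from h import *
s=log();print(s["tool_pos"],s["eef_rot"],s["gripper_width"],s["contact_force"])
# arc in tool frame (tool vertical): radius and start angle
hx=30;g=s["tool_pos"]+.155*s["eef_rot"][:,2]
h=np.radians(-5.7);X=np.array([np.cos(h),np.sin(h),0]);hinge=np.array([.577,.0525,.091])+.030*X
rel0=g-hinge;a=rel0@X;b=rel0[2];r=np.hypot(a,b);t0=np.arctan2(b,-a);print("r",r,"t0",t0)
for th in np.arange(.15,1.96,.15):
    t=t0+th; w=hinge+X*(-r*np.cos(t))+np.array([0,0,r*np.sin(t)])
    w=w+(rel0-X*a-np.array([0,0,b]))
    print(th.round(2),(s["eef_rot"].T@(w-g)*100).round(2))
E
```

```text
[0.52586955 0.05797401 0.24992534] [[-9.94958611e-01  1.00286316e-01  1.29137189e-04]
 [ 1.00286393e-01  9.94958189e-01  9.17344624e-04]
 [-3.64889904e-05  9.25670636e-04 -9.99999571e-01]] 0.011163673689688312 [-0.51962362  7.63891141  2.53033477]
r 0.08151010230467262 t0 0.04817715715498873
0.15 [-0.15  0.   -1.21]
0.3 [-0.48  0.   -2.39]
0.45 [-0.98  0.   -3.5 ]
0.6 [-1.64  0.01 -4.53]
0.75 [-2.45  0.01 -5.44]
0.9 [-3.39  0.01 -6.23]
1.05 [-4.43  0.01 -6.86]
1.2 [-5.56  0.01 -7.34]
1.35 [-6.74  0.01 -7.64]
1.5 [-7.96  0.01 -7.76]
1.65 [-9.18  0.02 -7.69]
1.8 [-10.37   0.02  -7.45]
1.95 [-11.52   0.02  -7.02]
```

Call:
{"fn": "send_rows", "kwargs": {"increments": [[255,[-0.15,0.08,-1.2],[0,0,0]],[255,[-0.5,0.08,-2.4],[0,0,0]],[255,[-1,0.08,-3.5],[0,0,0]],[255,[-1.65,0.08,-4.5],[0,0,0]],[255,[-2.45,0.08,-5.45],[0,0,0]]]}}

```text
t: 8.0
tool_pos: [0.5509, 0.056, 0.3054]
eef_rot: [[-0.995, 0.101, 0.0], [0.101, 0.995, 0.001], [-0.0, 0.001, -1.0]]
contact_force: [2.6, 1.0, -6.7]
gripper_width: 0.0114
```

```bash
cat > arc.py <<'E'
from h import *
import sys
s=log();g=s["tool_pos"]+.155*s["eef_rot"][:,2]
h=np.radians(-5.7);X=np.array([np.cos(h),np.sin(h),0]);hinge=np.array([.577,.0525,.091])+.030*X
g0=np.array([.52587,.05797,.09493]);rel0=g0-hinge;a=rel0@X;r=.0815;off=rel0-X*a-[0,0,rel0[2]];print("grasp rel hinge x,z",(g-hinge)@X,g[2]-hinge[2],"w",s["gripper_width"],s["contact_force"])
for th in map(float,sys.argv[1:]):
    t=.048+th; w=hinge+X*(-r*np.cos(t))+np.array([0,0,r*np.sin(t)])+off
    print(th,(s["eef_rot"].T@(w-g)*100).round(2))
E
python3 arc.py .9 1.05 1.2 1.35 1.5 1.65 1.8 1.9
```

```text
grasp rel hinge x,z -0.05629784400285436 0.059405474557672394 w 0.011415822730280618 [ 2.63402621  1.04982507 -6.66588402]
0.9 [-0.88 -0.07 -0.68]
1.05 [-1.92 -0.07 -1.31]
1.2 [-3.04 -0.07 -1.79]
1.35 [-4.23 -0.06 -2.09]
1.5 [-5.44 -0.06 -2.21]
1.65 [-6.66 -0.06 -2.14]
1.8 [-7.86 -0.06 -1.9 ]
1.9 [-8.63 -0.06 -1.63]
```

Call:
{"fn": "send_rows", "kwargs": {"increments": [[255,[-0.9,0,-0.7],[0,0,0]],[255,[-1.9,0,-1.3],[0,0,0]],[255,[-3,0,-1.8],[0,0,0]],[255,[-4.2,0,-2.1],[0,0,0]],[255,[-5.4,0,-2.2],[0,0,0]]]}}

```text
t: 8.5
tool_pos: [0.6054, 0.0503, 0.3278]
eef_rot: [[-0.995, 0.101, -0.0], [0.101, 0.995, 0.001], [0.0, 0.0, -1.0]]
contact_force: [-3.1, -0.4, -2.2]
gripper_width: 0.0114
```

```bash
python3 arc.py 1.65 1.75 1.85
```

```text
grasp rel hinge x,z -0.0015971462032010775 0.0818391745454973 w 0.011426689988904505 [-3.07821763 -0.41204835 -2.1578214 ]
1.65 [-1.19 -0.03  0.1 ]
1.75 [-2.   -0.03  0.24]
1.85 [-2.78 -0.03  0.47]
```

Call:
{"fn": "send_rows", "kwargs": {"increments": [[255,[-1.2,0,0.1],[0,0,0]],[255,[-2,0,0.25],[0,0,0]],[255,[-2.8,0,0.45],[0,0,0]],[255,[-2.8,0,0.45],[0,0,0]],[150,[-2.8,0,0.45],[0,0,0]]]}}

```text
t: 9.0
tool_pos: [0.6333, 0.0475, 0.3233]
eef_rot: [[-0.995, 0.101, -0.0], [0.101, 0.995, 0.001], [0.0, 0.001, -1.0]]
contact_force: [0.2, 0.5, -0.4]
gripper_width: 0.0245
```

Call:
{"fn": "send_rows", "kwargs": {"increments": [[100,[0,0,0],[0,0,0]],[100,[0,0,-0.5],[0,0,0]],[100,[0,0,-3],[0,0,0]],[100,[0,0,-7],[0,0,0]],[100,[1.5,0,-11],[0,0,0]]]}}

```text
t: 9.5
tool_pos: [0.6187, 0.0487, 0.4347]
eef_rot: [[-0.995, 0.101, -0.0], [0.101, 0.995, 0.001], [0.0, 0.001, -1.0]]
contact_force: [0.6, -0.6, 1.5]
gripper_width: 0.0517
```

```bash
python3 kin.py; python3 - <<'E'
from h import *
p,d=manip.snapshot("scene");cv2.imwrite("pics/s2.png",cv2.resize(p[100:320,180:420],None,fx=2.5,fy=2.5))
h=np.radians(39.8);hx=np.array([np.cos(h),np.sin(h),0])
g=np.array([.5135,-.16,.030])-.045*hx
for L in(20,):
    M=Rt(39.8,L,39.8); print("flip0"); rel(M,grasp=g+[0,0,.06])
    M=Rt(219.8,L,39.8); print("flip180"); rel(M,grasp=g+[0,0,.06])
E
```

```text
0.00016626996338503652 [-1, 1, -1, 1, -1, 1, -1] [ 0.2297  0.0042  0.5361 -0.0079  0.444   0.0145  0.0627 -0.093   1.4778]
0.00016626996338510116 [-1, 1, -1, 1, -1, 1, -1] [ 0.2297  0.0042  0.5361 -0.0079  0.444   0.0145  0.0627 -0.093   1.4778]
0.00016626996338510314 [-1, 1, -1, 1, -1, 1, -1] [ 0.2297  0.0042  0.5361 -0.0079  0.444   0.0145  0.0627 -0.093   1.4778]
0.01618437378950607 [-1, 1, -1, 1, -1, 1, -1] [ 0.9194 -0.3815 -0.0969  0.178   0.2197  0.6391  0.4183  3.0552 -1.6572]
flip0
t 9.55 shift cm [ 15.2  -29.01  20.43] rot [-22.9   9.8 132.9] tcp [0.6171 0.0504 0.4415] F [2.7 2.5 9.3] w 0.0521 q [ 0.35  0.58 -0.81  1.55  0.45  1.2   0.93]
flip180
t 9.55 shift cm [ 15.2  -29.01  20.43] rot [ -8.  -18.5 -45. ] tcp [0.6171 0.0504 0.4415] F [2.7 2.5 9.3] w 0.0521 q [ 0.35  0.58 -0.81  1.55  0.45  1.2   0.93]
```

View pics/s2.png

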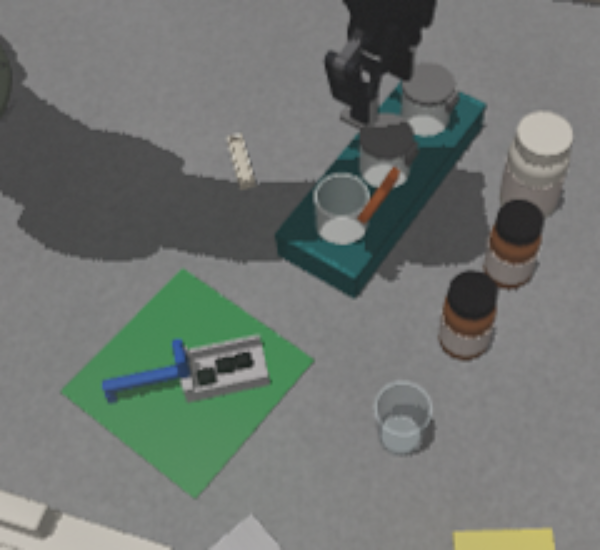

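```bash
cat > plan2.py <<'E'
from kin import *; from h import Rt
sg,par=json.load(open("kin.json")); D=data()
S=np.array([.5135,-.16,.004]); V=np.array([.577,.0525,.09])
def scoop_to_grasp(lip,ph,pit):
    h=np.radians(ph);hx=np.array([np.cos(h),np.sin(h),0]);t=np.radians(pit)
    X=np.cos(t)*hx-np.sin(t)*np.array([0,0,1]);Z=np.sin(t)*hx+np.cos(t)*np.array([0,0,1])
    return lip-X*.123+Z*.023
if __name__=="__main__":
  for L in (15,20,30):
    for flip in (0,180):
      for ph in (25,40):
        q=D[-1][0]; print("L",L,"flip",flip,"ph",ph)
        h=np.radians(39.8);hm=np.array([np.cos(h),np.sin(h),0]);g=S+[0,0,.026]-.045*hm
        seq=[("pre",g+[0,0,.06],39.8,0),("grasp",g,39.8,0),("lift",g+[0,0,.15],39.8,0)]
        hx=np.array([np.cos(np.radians(ph)),np.sin(np.radians(ph)),0])
        for pit in (0,30,65): seq.append((f"pour{pit}",scoop_to_grasp(V+[0,0,.006]-.008*hx,ph,pit),ph,pit))
        for n,gg,hd,pit in seq:
            M=Rt(hd+flip,L-pit,hd); q,e=ik(gg-.155*M[:,2],M,q,par,sg,m=.08,wn=.002); print("  ",n,round(e*1000,1),q.round(2))
E
python3 plan2.py
```

```text
L 15 flip 0 ph 25
   pre 0.0 [ 0.53  0.57 -0.19  2.04 -0.32  0.45 -0.21]
   grasp 0.0 [ 0.56  0.69 -0.22  2.05 -0.33  0.32 -0.17]
   lift 0.0 [ 0.53  0.42 -0.18  1.99 -0.28  0.65 -0.29]
   pour0 0.0 [ 0.01  0.41 -0.03  2.22 -0.4   0.3  -0.78]
   pour30 0.0 [-0.3   0.49  0.2   1.89  0.01  1.01 -1.26]
   pour65 0.0 [-0.39  0.77  0.24  1.48  0.13  1.73 -1.31]
L 15 flip 0 ph 40
   pre 0.0 [ 0.53  0.57 -0.19  2.04 -0.32  0.45 -0.21]
   grasp 0.0 [ 0.56  0.69 -0.22  2.05 -0.33  0.32 -0.17]
   lift 0.0 [ 0.53  0.42 -0.18  1.99 -0.28  0.65 -0.29]
   pour0 0.0 [ 0.21  0.46 -0.17  2.15 -0.32  0.39 -0.52]
   pour30 0.0 [-0.2   0.49  0.09  1.87  0.14  0.99 -1.08]
   pour65 0.0 [-0.4   0.74  0.18  1.51  0.31  1.66 -1.19]
L 15 flip 180 ph 25
   pre 0.0 [ 1.09  0.84 -1.05  2.05  0.89  0.63  1.8 ]
   grasp 0.0 [ 1.    0.9  -0.91  2.06  1.01  0.51  1.72]
   lift 0.0 [ 1.2   0.76 -1.25  1.99  0.73  0.8   1.89]
   pour0 0.1 [ 0.6   0.55 -0.85  2.23  0.86  0.4   1.11]
   pour30 0.0 [ 0.46  0.65 -0.89  1.89  0.58  1.17  1.29]
   pour65 0.1 [ 0.08  0.82 -0.56  1.48  0.43  1.85  1.41]
L 15 flip 180 ph 40
 
[... 2520 characters left out ...]
  pre 0.0 [ 1.27  0.98 -1.19  2.1   0.96  0.48  1.83]
   grasp 0.0 [ 1.18  1.02 -1.02  2.11  1.07  0.35  1.77]
   lift 0.0 [ 1.37  0.92 -1.4   2.05  0.8   0.66  1.89]
   pour0 4.6 [ 0.96  0.99 -1.42  2.35  1.72  0.73  0.43]
   pour30 0.0 [ 0.76  0.9  -1.42  2.01  0.99  1.19  0.93]
   pour65 0.0 [ 0.42  1.02 -1.25  1.57  0.74  1.85  1.03]
L 30 flip 180 ph 40
   pre 0.0 [ 1.27  0.98 -1.19  2.1   0.96  0.48  1.83]
   grasp 0.0 [ 1.18  1.02 -1.02  2.11  1.07  0.35  1.77]
   lift 0.0 [ 1.37  0.92 -1.4   2.05  0.8   0.66  1.89]
   pour0 0.1 [ 0.92  0.71 -1.06  2.25  1.04  0.24  1.38]
   pour30 0.0 [ 0.69  0.67 -1.11  1.97  0.74  0.97  1.48]
   pour65 0.0 [ 0.28  0.82 -0.92  1.59  0.7   1.7   1.45]
```

Call:
{"fn": "send_rows", "kwargs": {"increments": [[60,[1,-2.5,0],[-1.4,0.6,8.3]],[60,[3,-6,0],[-2.9,1.2,16.6]],[60,[5,-10,0],[-4.3,1.8,25]],[60,[7,-14,0],[-5.7,2.4,33.3]],[60,[9,-18,1],[-7.1,3,41.6]]]}}

```text
t: 10.05
tool_pos: [0.5086, -0.1208, 0.4317]
eef_rot: [[-0.674, 0.739, 0.018], [0.734, 0.666, 0.133], [0.086, 0.102, -0.991]]
contact_force: [1.3, -0.6, -0.6]
gripper_width: 0.0654
```

```bash
cat > pre.py <<'E'
from h import *
import sys
h=np.radians(39.8);hx=np.array([np.cos(h),np.sin(h),0])
g=np.array([.5135,-.16,.030])-.045*hx
rel(Rt(39.8,20,39.8),grasp=g+[0,0,float(sys.argv[1])])
E
python3 pre.py .08
```

```text
t 10.05 shift cm [ -4.25 -13.79  15.97] rot [-15.5   6.9  91. ] tcp [ 0.5086 -0.1208  0.4317] F [ 1.3 -0.6 -0.6] w 0.0654 q [ 0.71  0.41 -0.73  1.8   0.16  1.01  0.68]
```

Call:
{"fn": "send_rows", "kwargs": {"increments": [[60,[-0.8,-2.8,1],[-1.4,0.6,8.3]],[60,[-1.7,-5.6,2],[-2.8,1.2,16.6]],[60,[-2.5,-8.4,3],[-4.2,1.9,25]],[60,[-3.4,-11,4],[-5.7,2.5,33.3]],[60,[-4.2,-13.8,5],[-7.1,3.1,41.6]]]}}

```text
t: 10.55
tool_pos: [0.4352, -0.2377, 0.3644]
eef_rot: [[-0.013, 0.994, 0.112], [0.975, -0.013, 0.223], [0.223, 0.112, -0.968]]
contact_force: [0.9, -0.6, 0.4]
gripper_width: 0.0651
```

```bash
python3 pre.py .08
```

```text
t 10.55 shift cm [-0.98 -0.94 10.9 ] rot [-8.2  3.8 49.1] tcp [ 0.4352 -0.2377  0.3644] F [ 0.9 -0.6  0.4] w 0.0651 q [ 0.9   0.43 -0.57  1.95 -0.04  0.8   0.4 ]
```

Call:
{"fn": "send_rows", "kwargs": {"increments": [[60,[0,0,1],[-1.4,0.6,8.3]],[60,[0,0,2],[-2.8,1.2,16.6]],[60,[-0.3,-0.3,3],[-4.2,1.9,25]],[60,[-0.6,-0.6,4],[-5.7,2.5,33.3]],[60,[-0.9,-0.9,5],[-7.1,3.1,41.6]]]}}

```text
t: 11.05
tool_pos: [0.4319, -0.2351, 0.313]
eef_rot: [[0.639, 0.73, 0.244], [0.695, -0.683, 0.225], [0.331, 0.025, -0.943]]
contact_force: [0.9, 1.0, -1.0]
gripper_width: 0.0654
```

Call:
{"fn": "send_rows", "kwargs": {"increments": [[60,[0,0,0],[-1,0.5,7.4]],[60,[0,0,0],[-1,0.5,7.4]]]}}

```text
t: 11.25
tool_pos: [0.4317, -0.2349, 0.3131]
eef_rot: [[0.726, 0.636, 0.262], [0.597, -0.772, 0.218], [0.34, -0.002, -0.94]]
contact_force: [0.7, 0.6, 1.1]
gripper_width: 0.0652
```

```bash
python3 pre.py .06
python3 - <<'E'
from h import *
s=log();p,d=manip.snapshot("wrist");cv2.imwrite("pics/w3.png",p);np.savez("pics/w3.npz",d=d,pos=s["tool_pos"],rot=s["eef_rot"])
E
```

```text
t 11.25 shift cm [-1.44 -0.51  7.72] rot [ 0.   0.1 -0.3] tcp [ 0.4317 -0.2349  0.3131] F [0.7 0.6 1.1] w 0.0652 q [ 0.79  0.46 -0.4   2.06 -0.28  0.52 -0.21]
```

View pics/w3.png

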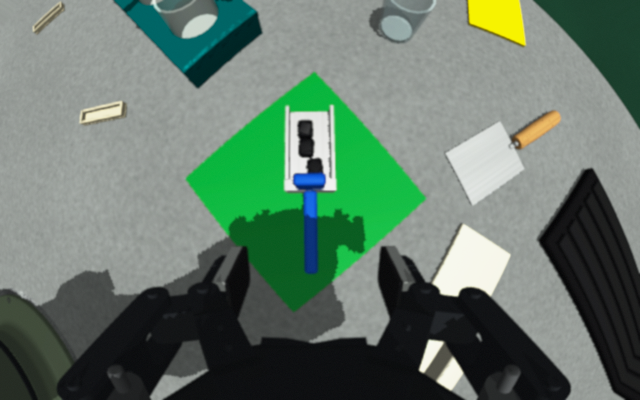

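Call:
{"fn": "send_rows", "kwargs": {"increments": [[60,[-0.6,-0.2,3],[0,0,0]],[60,[-1.4,-0.3,7.5],[0,0,0]],[60,[-2.4,-0.3,10.5],[0,0,0]],[60,[-3.1,-0.3,12.4],[0,0,0]],[60,[-3.4,-0.3,13.15],[0,0,0]]], "grip_force": 70}}

```text
t: 11.8
tool_pos: [0.4397, -0.2241, 0.1767]
eef_rot: [[0.721, 0.643, 0.26], [0.604, -0.766, 0.22], [0.34, -0.001, -0.94]]
contact_force: [-0.5, -0.3, 0.3]
gripper_width: 0.065
```

Call:
{"fn": "send_rows", "kwargs": {"increments": [[150,[0,0,0],[0,0,0]],[200,[0,0,0],[0,0,0]],[230,[0,0,0],[0,0,0]],[255,[0,0,0],[0,0,0]],[255,[0,0,0],[0,0,0]]], "grip_force": 70}}

```text
t: 12.3
tool_pos: [0.4399, -0.2243, 0.1778]
eef_rot: [[0.72, 0.643, 0.261], [0.605, -0.766, 0.219], [0.341, 0.0, -0.94]]
contact_force: [-4.4, -1.1, 12.5]
gripper_width: 0.0108
```

```bash
python3 pre.py .002
```

```text
t 12.3 shift cm [-0.03 -0.23  0.01] rot [-0.1  0.1  0.2] tcp [ 0.4399 -0.2243  0.1778] F [-4.4 -1.1 12.5] w 0.0108 q [ 0.75  0.73 -0.4   2.11 -0.26  0.21 -0.16]
```

Call:
{"fn": "send_rows", "kwargs": {"increments": [[255,[0.1,0,-0.3],[0,0,0]],[255,[0.4,0,-1.1],[0,0,0]],[255,[0.8,0,-2.2],[0,0,0]],[255,[1.2,0,-3.3],[0,0,0]],[255,[1.5,0,-4.1],[0,0,0]]]}}

```text
t: 12.8
tool_pos: [0.4402, -0.2243, 0.223]
eef_rot: [[0.719, 0.643, 0.262], [0.605, -0.766, 0.218], [0.341, 0.002, -0.94]]
contact_force: [-0.3, 0.3, -1.7]
gripper_width: 0.011
```

```bash
cat > pour.py <<'E'
from h import *
import sys
# args: lip z above rim, back offset, then pitches
V=np.array([.577,.0525,.09])
def target(ph,pit,up,back,L=20):
    h=np.radians(ph);hx=np.array([np.cos(h),np.sin(h),0]);t=np.radians(pit);k=np.array([0,0,1.])
    X=np.cos(t)*hx-np.sin(t)*k;Z=np.sin(t)*hx+np.cos(t)*k
    g=V+[0,0,up]-back*hx-X*.123+Z*.0251
    return Rt(ph,L-pit,ph),g
if __name__=="__main__":
    ph,up,back=map(float,sys.argv[1:4]); s=log()
    for pit in map(float,sys.argv[4:]):
        M,g=target(ph,pit,up,back); print(pit,end=" "); rel(M,grasp=g,s=s)
E
python3 - <<'E'
from h import *
from pour import *
s=manip.sense();p,d=manip.snapshot("wrist");cv2.imwrite("pics/w4.png",p);np.savez("pics/w4.npz",d=d,pos=s["tool_pos"],rot=s["eef_rot"])
E
python3 pour.py 40 .04 .02 0
python3 pour.py 40 .006 .008 0 65
```

```text
0.0 t 12.85 shift cm [ 10.78 -12.4   -4.31] rot [0.1 0.  0.1] tcp [ 0.4404 -0.2244  0.2238] F [ 0.7 -1.4  0.6] w 0.0102 q [ 0.76  0.63 -0.4   2.1  -0.27  0.3  -0.18]
0.0 t 12.85 shift cm [ 10.75 -12.41  -0.7 ] rot [0.1 0.  0.1] tcp [ 0.4404 -0.2244  0.2238] F [ 0.7 -1.4  0.6] w 0.0102 q [ 0.76  0.63 -0.4   2.1  -0.27  0.3  -0.18]
65.0 t 12.85 shift cm [ 36.93 -12.38   2.32] rot [  0.2 -65.   -0. ] tcp [ 0.4404 -0.2244  0.2238] F [ 0.7 -1.4  0.6] w 0.0102 q [ 0.76  0.63 -0.4   2.1  -0.27  0.3  -0.18]
```

View pics/w4.png

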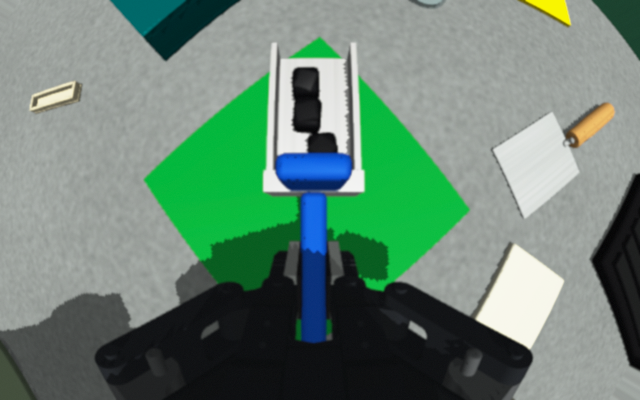

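Call:
{"fn": "send_rows", "kwargs": {"increments": [[255,[0.3,-0.1,-0.6],[0,0,0]],[255,[1,-0.5,-2],[0,0,0]],[255,[2.2,-1.3,-3.6],[0,0,0]],[255,[3.6,-2.6,-5],[0,0,0]],[255,[5.2,-4.2,-6],[0,0,0]]]}}

```text
t: 13.35
tool_pos: [0.4348, -0.1735, 0.2989]
eef_rot: [[0.72, 0.642, 0.263], [0.605, -0.766, 0.217], [0.341, 0.003, -0.94]]
contact_force: [-0.3, 0.4, -1.4]
gripper_width: 0.0105
```

```bash
python3 pour.py 40 .04 .02 0
```

```text
0.0 t 13.35 shift cm [ 5.54 -8.18  1.78] rot [0.2 0.  0. ] tcp [ 0.4348 -0.1735  0.2989] F [-0.3  0.4 -1.4] w 0.0105 q [ 0.67  0.45 -0.41  2.14 -0.31  0.41 -0.28]
```

Call:
{"fn": "send_rows", "kwargs": {"increments": [[255,[1.3,-2,0.4],[0,0,0]],[255,[2.9,-4.3,0.9],[0,0,0]],[255,[4.3,-6.3,1.4],[0,0,0]],[255,[5.2,-7.6,1.7],[0,0,0]],[255,[5.5,-8.2,1.8],[0,0,0]]]}}

```text
t: 13.85
tool_pos: [0.4263, -0.072, 0.3007]
eef_rot: [[0.718, 0.644, 0.263], [0.606, -0.765, 0.218], [0.341, 0.003, -0.94]]
contact_force: [-0.8, -0.6, -1.6]
gripper_width: 0.0106
```

```bash
python3 pour.py 40 .03 .018 12; python3 pour.py 40 .02 .014 20
python3 - <<'E'
from h import *
s=manip.sense();p,d=manip.snapshot("wrist");cv2.imwrite("pics/w5.png",p);np.savez("pics/w5.npz",d=d,pos=s["tool_pos"],rot=s["eef_rot"])
E
```

```text
12.0 t 13.85 shift cm [ 4.62  0.16 -0.76] rot [  0.1 -12.    0.1] tcp [ 0.4263 -0.072   0.3007] F [-0.8 -0.6 -1.6] w 0.0106 q [ 0.45  0.39 -0.4   2.25 -0.33  0.3  -0.47]
20.0 t 13.85 shift cm [ 8.02  0.17 -0.27] rot [  0.1 -20.    0.1] tcp [ 0.4263 -0.072   0.3007] F [-0.8 -0.6 -1.6] w 0.0106 q [ 0.45  0.39 -0.4   2.25 -0.33  0.3  -0.47]
```

View pics/w5.png

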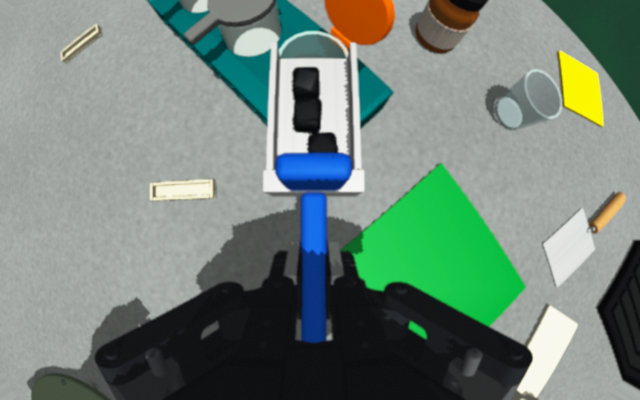

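Call:
{"fn": "send_rows", "kwargs": {"increments": [[255,[1,0.05,-0.2],[0,-2.5,0]],[255,[2.8,0.1,-0.5],[0,-7,0]],[255,[5,0.15,-0.5],[0,-12.5,0]],[255,[7,0.17,-0.3],[0,-17.5,0]],[255,[8,0.17,-0.25],[0,-20,0]]]}}

```text
t: 14.4
tool_pos: [0.4857, -0.0243, 0.3311]
eef_rot: [[0.764, 0.645, 0.0], [0.645, -0.764, -0.006], [-0.004, 0.005, -1.0]]
contact_force: [-0.3, 0.6, -1.4]
gripper_width: 0.0106
```

```bash
python3 pour.py 40 .007 .009 22 28 36 44.5 53 61 66
```

```text
22.0 t 14.4 shift cm [ 1.11 -0.01  0.98] rot [ 0.3 -1.8  0.2] tcp [ 0.4857 -0.0243  0.3311] F [-0.3  0.6 -1.4] w 0.0106 q [-0.07  0.41 -0.    2.03  0.01  0.7  -0.95]
28.0 t 14.4 shift cm [ 3.5  -0.    0.06] rot [ 0.3 -7.8  0.1] tcp [ 0.4857 -0.0243  0.3311] F [-0.3  0.6 -1.4] w 0.0106 q [-0.07  0.41 -0.    2.03  0.01  0.7  -0.95]
36.0 t 14.4 shift cm [ 6.82  0.01 -0.77] rot [  0.3 -15.8   0.1] tcp [ 0.4857 -0.0243  0.3311] F [-0.3  0.6 -1.4] w 0.0106 q [-0.07  0.41 -0.    2.03  0.01  0.7  -0.95]
44.5 t 14.4 shift cm [10.44  0.02 -1.14] rot [  0.3 -24.3   0.1] tcp [ 0.4857 -0.0243  0.3311] F [-0.3  0.6 -1.4] w 0.0106 q [-0.07  0.41 -0.    2.03  0.01  0.7  -0.95]
53.0 t 14.4 shift cm [14.07  0.03 -0.98] rot [  0.3 -32.8   0.1] tcp [ 0.4857 -0.0243  0.3311] F [-0.3  0.6 -1.4] w 0.0106 q [-0.07  0.41 -0.    2.03  0.01  0.7  -0.95]
61.0 t 14.4 shift cm [17.43  0.04 -0.33] rot [  0.3 -40.8   0.1] tcp [ 0.4857 -0.0243  0.3311] F [-0.3  0.6 -1.4] w 0.0106 q [-0.07  0.41 -0.    2.03  0.01  0.7  -0.95]
66.0 t 14.4 shift cm [19.47  0.04  0.31] rot [  0.3 -45.8   0. ] tcp [ 0.4857 -0.0243  0.3311] F [-0.3  0.6 -1.4] w 0.0106 q [-0.07  0.41 -0.    2.03  0.01  0.7  -0.95]
```

Call:
{"fn": "send_rows", "kwargs": {"increments": [[255,[1.1,0,1],[0.3,-1.8,0.1]],[255,[3.5,0,0.1],[0.3,-7.8,0.1]],[255,[6.8,0,-0.75],[0.3,-15.8,0.1]],[255,[10.4,0,-1.1],[0.3,-24.3,0.1]],[255,[14.1,0,-1],[0.3,-32.8,0.1]]]}}

```text
t: 14.9
tool_pos: [0.5948, 0.0668, 0.3418]
eef_rot: [[0.642, 0.641, -0.42], [0.535, -0.767, -0.354], [-0.549, 0.002, -0.836]]
contact_force: [0.5, -0.7, -0.6]
gripper_width: 0.0108
```

```bash
python3 pour.py 40 .007 .009 56 62 68
```

```text
56.0 t 14.9 shift cm [ 1.13 -0.05 -0.34] rot [ 0.  -2.7 -0.1] tcp [0.5948 0.0668 0.3418] F [ 0.5 -0.7 -0.6] w 0.0108 q [-0.34  0.69  0.11  1.55  0.18  1.43 -1.18]
62.0 t 14.9 shift cm [ 3.54 -0.05 -1.22] rot [ 0.  -8.7 -0.2] tcp [0.5948 0.0668 0.3418] F [ 0.5 -0.7 -0.6] w 0.0108 q [-0.34  0.69  0.11  1.55  0.18  1.43 -1.18]
68.0 t 14.9 shift cm [ 6.03 -0.06 -1.85] rot [  0.  -14.7  -0.2] tcp [0.5948 0.0668 0.3418] F [ 0.5 -0.7 -0.6] w 0.0108 q [-0.34  0.69  0.11  1.55  0.18  1.43 -1.18]
```

Call:
{"fn": "send_rows", "kwargs": {"increments": [[255,[3.5,-0.05,-1.2],[0,-8.5,0]],[255,[6,-0.05,-1.85],[0,-14.7,0]],[255,[6,-0.05,-1.85],[0,-14.7,0]],[255,[6,-0.05,-1.85],[0,-14.7,0]],[255,[6,-0.05,-1.85],[0,-14.7,0]]]}}

```text
t: 15.4
tool_pos: [0.6406, 0.1044, 0.3251]
eef_rot: [[0.516, 0.64, -0.569], [0.428, -0.768, -0.476], [-0.742, 0.003, -0.67]]
contact_force: [-0.9, 0.3, -1.1]
gripper_width: 0.0104
```

Call:
{"fn": "send_rows", "kwargs": {"increments": [[255,[0,0,0],[0,0,0]],[255,[0,0,0],[0,0,0]],[255,[0,0,0],[0,0,0]]]}}

```text
t: 15.7
tool_pos: [0.6405, 0.1039, 0.3259]
eef_rot: [[0.517, 0.64, -0.569], [0.428, -0.769, -0.476], [-0.741, 0.003, -0.671]]
contact_force: [0.4, 0.7, -1.7]
gripper_width: 0.0107
```

```bash
python3 pour.py 40 .007 .009 68
python3 - <<'E'
from h import *
s=manip.sense();p,d=manip.snapshot("wrist");q,_=manip.snapshot("scene")
a=cv2.resize(p[0:320,100:560],None,fx=.85,fy=.85);b=cv2.resize(q[120:240,250:400],None,fx=2.6,fy=2.6)
c=np.zeros((320,800,3),np.uint8);c[:a.shape[0],:a.shape[1]]=a;c[:312,400:790]=b;cv2.imwrite("pics/w6.png",c)
E
```

```text
68.0 t 15.7 shift cm [ 0.24 -0.15 -0.01] rot [-0.1 -0.2 -0.3] tcp [0.6405 0.1039 0.3259] F [ 0.4  0.7 -1.7] w 0.0107 q [-0.39  0.86  0.14  1.32  0.22  1.73 -1.19]
```

View pics/w6.png

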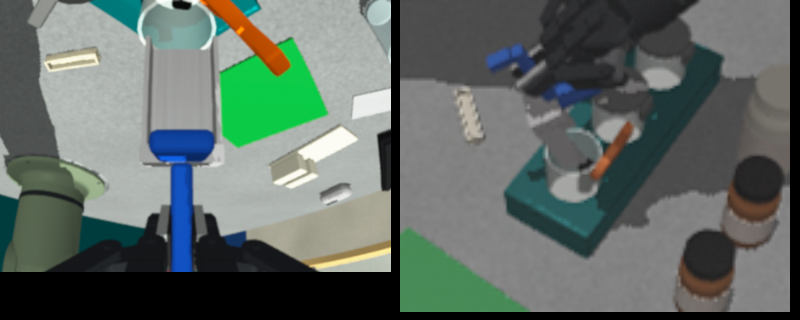

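```bash
python3 pour.py 40 .025 .009 64; python3 pour.py 40 .05 .012 56 48 40 32 
```

```text
64.0 t 15.8 shift cm [-2.66 -0.11 -0.43] rot [-0.   3.9 -0.2] tcp [0.6406 0.1042 0.3255] F [-0.4 -0.1 -0.3] w 0.0107 q [-0.39  0.86  0.14  1.32  0.22  1.73 -1.19]
56.0 t 15.8 shift cm [-7.56 -0.09  0.02] rot [-0.  11.9 -0.3] tcp [0.6406 0.1042 0.3255] F [-0.4 -0.1 -0.3] w 0.0107 q [-0.39  0.86  0.14  1.32  0.22  1.73 -1.19]
48.0 t 15.8 shift cm [-10.11  -0.08   2.3 ] rot [-0.  19.9 -0.3] tcp [0.6406 0.1042 0.3255] F [-0.4 -0.1 -0.3] w 0.0107 q [-0.39  0.86  0.14  1.32  0.22  1.73 -1.19]
40.0 t 15.8 shift cm [-12.32  -0.07   4.91] rot [ 0.  27.9 -0.3] tcp [0.6406 0.1042 0.3255] F [-0.4 -0.1 -0.3] w 0.0107 q [-0.39  0.86  0.14  1.32  0.22  1.73 -1.19]
32.0 t 15.8 shift cm [-14.15  -0.05   7.8 ] rot [ 0.  35.9 -0.3] tcp [0.6406 0.1042 0.3255] F [-0.4 -0.1 -0.3] w 0.0107 q [-0.39  0.86  0.14  1.32  0.22  1.73 -1.19]
```

Call:
{"fn": "send_rows", "kwargs": {"increments": [[255,[-2.6,0,-0.4],[0,3.9,0]],[255,[-6.5,0,-0.1],[0,11,0]],[255,[-10.1,0,2.3],[0,19.5,0]],[255,[-12.3,0,4.9],[0,27.9,0]],[255,[-14.1,0,7.8],[0,35.9,0]]]}}

```text
t: 16.3
tool_pos: [0.5222, 0.006, 0.379]
eef_rot: [[0.754, 0.64, -0.151], [0.626, -0.769, -0.132], [-0.2, 0.005, -0.98]]
contact_force: [1.3, -0.2, -2.5]
gripper_width: 0.0104
```

```bash
python3 pour.py 40 .05 .05 20 10; python3 pre.py .12; python3 pre.py .002
```

```text
20.0 t 16.3 shift cm [-7.97 -0.01  3.5 ] rot [ 0.3 11.5 -0.3] tcp [0.5222 0.006  0.379 ] F [ 1.3 -0.2 -2.5] w 0.0104 q [-0.21  0.43  0.07  1.84  0.09  1.04 -1.08]
10.0 t 16.3 shift cm [-1.112e+01 -1.000e-02  6.380e+00] rot [ 0.3 21.5 -0.2] tcp [0.5222 0.006  0.379 ] F [ 1.3 -0.2 -2.5] w 0.0104 q [-0.21  0.43  0.07  1.84  0.09  1.04 -1.08]
t 16.3 shift cm [-18.98  12.17  12.44] rot [ 0.3 31.5 -0. ] tcp [0.5222 0.006  0.379 ] F [ 1.3 -0.2 -2.5] w 0.0104 q [-0.21  0.43  0.07  1.84  0.09  1.04 -1.08]
t 16.3 shift cm [-16.62  12.11  24.  ] rot [ 0.3 31.5 -0. ] tcp [0.5222 0.006  0.379 ] F [ 1.3 -0.2 -2.5] w 0.0104 q [-0.21  0.43  0.07  1.84  0.09  1.04 -1.08]
```

Call:
{"fn": "send_rows", "kwargs": {"increments": [[255,[-4,0.3,1.2],[0,5.5,0]],[255,[-8,1.2,3.5],[0,11.5,0]],[255,[-11.5,3.5,6],[0,18,0]],[255,[-14.5,6.5,8.5],[0,25,0]],[255,[-17,9.5,10.5],[0,29.5,0]]]}}

```text
t: 16.8
tool_pos: [0.4439, -0.1457, 0.325]
eef_rot: [[0.741, 0.644, 0.191], [0.622, -0.765, 0.167], [0.254, -0.004, -0.967]]
contact_force: [1.7, 0.8, -0.8]
gripper_width: 0.0106
```

```bash
python3 pre.py .06;python3 pre.py .004
```

```text
t 16.8 shift cm [-7.48  5.57  7.25] rot [-0.3  5.3  0.2] tcp [ 0.4439 -0.1457  0.325 ] F [ 1.7  0.8 -0.8] w 0.0106 q [ 0.37  0.38 -0.14  2.12 -0.32  0.52 -0.35]
t 16.8 shift cm [-8.9   5.59 12.67] rot [-0.3  5.3  0.2] tcp [ 0.4439 -0.1457  0.325 ] F [ 1.7  0.8 -0.8] w 0.0106 q [ 0.37  0.38 -0.14  2.12 -0.32  0.52 -0.35]
```

Call:
{"fn": "send_rows", "kwargs": {"increments": [[255,[-2.4,1.8,2.2],[0,2,0]],[255,[-4.8,3.6,4.6],[0,4,0]],[255,[-6.6,4.9,6.4],[-0.2,5.3,0.2]],[255,[-7.5,5.6,7.25],[-0.3,5.3,0.2]],[255,[-7.5,5.6,7.25],[-0.3,5.3,0.2]]]}}

```text
t: 17.3
tool_pos: [0.4377, -0.2241, 0.2347]
eef_rot: [[0.724, 0.638, 0.261], [0.599, -0.77, 0.219], [0.341, -0.002, -0.94]]
contact_force: [0.5, 0.7, -0.2]
gripper_width: 0.0103
```

```bash
python3 pre.py .005
```

```text
t 17.3 shift cm [-1.73 -0.06  5.13] rot [-0.1  0.1 -0.2] tcp [ 0.4377 -0.2241  0.2347] F [ 0.5  0.7 -0.2] w 0.0103 q [ 0.68  0.6  -0.3   2.11 -0.45  0.34 -0.02]
```

Call:
{"fn": "send_rows", "kwargs": {"increments": [[255,[-0.5,0,1.4],[0,0,0]],[255,[-1.1,0,3],[0,0,0]],[255,[-1.5,0,4.3],[0,0,0]],[255,[-1.7,0,4.9],[0,0,0]],[255,[-1.8,0,5.25],[0,0,0]]]}}

```text
t: 17.8
tool_pos: [0.4387, -0.2228, 0.1793]
eef_rot: [[0.724, 0.639, 0.261], [0.6, -0.769, 0.219], [0.341, -0.002, -0.94]]
contact_force: [-0.3, -0.1, -0.7]
gripper_width: 0.0106
```

```bash
python3 pre.py .002
```

```text
t 17.8 shift cm [-0.09 -0.04  0.14] rot [-0.1  0.1 -0.1] tcp [ 0.4387 -0.2228  0.1793] F [-0.3 -0.1 -0.7] w 0.0106 q [ 0.7   0.72 -0.34  2.12 -0.46  0.22  0.03]
```

Call:
{"fn": "send_rows", "kwargs": {"increments": [[255,[-0.05,0,0.1],[0,0,0]],[255,[-0.05,0,0.15],[0,0,0]],[150,[-0.05,0,0.15],[0,0,0]],[80,[-0.05,0,0.15],[0,0,0]],[60,[-0.05,0,0.15],[0,0,0]]]}}

```text
t: 18.3
tool_pos: [0.4389, -0.2229, 0.178]
eef_rot: [[0.724, 0.639, 0.261], [0.6, -0.769, 0.219], [0.341, -0.002, -0.94]]
contact_force: [-0.7, -0.2, 0.8]
gripper_width: 0.0537
```

Call:
{"fn": "send_rows", "kwargs": {"increments": [[60,[0,0,0],[0,0,0]],[60,[0.3,0,-1.5],[0,0,0]],[60,[1,0,-5],[0,0,0]],[60,[1.5,0,-9],[0,0,0]],[60,[2,0,-13],[0,0,0]]]}}

```text
t: 18.8
tool_pos: [0.4189, -0.2393, 0.3085]
eef_rot: [[0.724, 0.639, 0.261], [0.6, -0.769, 0.219], [0.341, -0.002, -0.94]]
contact_force: [0.7, -0.9, 1.0]
gripper_width: 0.0651
```

```bash
python3 - <<'E'
from h import *
s=manip.sense();p,d=manip.snapshot("wrist");cv2.imwrite("pics/w7.png",p);q,_=manip.snapshot("scene");cv2.imwrite("pics/s7.png",q)
a=cv2.resize(p[0:320,100:560],None,fx=.85,fy=.85);b=cv2.resize(q[120:240,250:400],None,fx=2.6,fy=2.6)
c=np.zeros((320,800,3),np.uint8);c[:a.shape[0],:a.shape[1]]=a;c[:312,400:790]=b;cv2.imwrite("pics/w7c.png",c)
rel(Rt(-5.7),tcp=[.64,.046,.44]);rel(Rt(174.3),tcp=[.64,.046,.44])
E
```

```text
t 18.9 shift cm [37.54 -7.94 -0.07] rot [ -7.7 -19.   44.9] tcp [ 0.4195 -0.2404  0.3114] F [ 0.4  0.2 -1.8] w 0.0653 q [ 0.7   0.44 -0.25  2.09 -0.43  0.52 -0.04]
t 18.9 shift cm [37.54 -7.94 -0.07] rot [  23.6   -9.5 -132.9] tcp [ 0.4195 -0.2404  0.3114] F [ 0.4  0.2 -1.8] w 0.0653 q [ 0.7   0.44 -0.25  2.09 -0.43  0.52 -0.04]
```

View pics/w7c.png

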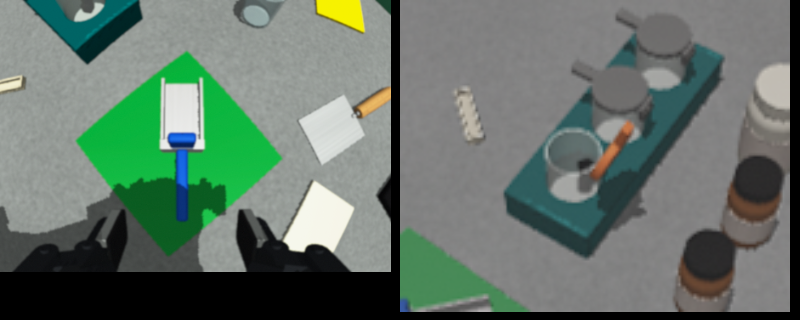

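Call:
{"fn": "send_rows", "kwargs": {"increments": [[60,[2,-0.4,-2],[-1.2,-3,7.2]],[60,[6,-1.3,-4],[-2.4,-6,14.5]],[60,[10.5,-2.2,-5],[-3.6,-9,21.5]],[60,[15,-3.2,-5],[-4.9,-12,28.5]],[60,[19.5,-4.1,-5],[-6.1,-15,35.5]]]}}

```text
t: 19.4
tool_pos: [0.4956, -0.1367, 0.4074]
eef_rot: [[0.976, 0.186, 0.116], [0.18, -0.982, 0.057], [0.125, -0.035, -0.992]]
contact_force: [-0.3, -0.1, -0.6]
gripper_width: 0.0653
```

```bash
python3 - <<'E'
from h import *
rel(Rt(-5.7),tcp=[.6333,.0485,.43])
E
```

```text
t 19.4 shift cm [ 17.05 -15.71   0.42] rot [-3.  -6.8 16.3] tcp [ 0.4956 -0.1367  0.4074] F [-0.3 -0.1 -0.6] w 0.0653 q [ 0.11  0.32  0.09  1.93 -0.15  0.8  -1.1 ]
```

Call:
{"fn": "send_rows", "kwargs": {"increments": [[60,[3.3,-3,0],[-0.7,-1.5,4]],[60,[6.7,-6.2,0.1],[-1.5,-3,8]],[60,[10.3,-9.5,0.2],[-2.2,-5,12]],[60,[13.9,-12.8,0.3],[-3,-6.8,16.3]],[60,[17,-15.7,0.4],[-3,-6.8,16.3]]]}}

```text
t: 19.9
tool_pos: [0.6339, 0.0513, 0.4297]
eef_rot: [[0.995, -0.101, -0.001], [-0.101, -0.995, -0.0], [-0.001, 0.0, -1.0]]
contact_force: [0.8, -0.1, -0.1]
gripper_width: 0.0649
```

Call:
{"fn": "send_rows", "kwargs": {"increments": [[60,[0,0,0],[0,0,0]]]}}

```text
t: 20.0
tool_pos: [0.6356, 0.0571, 0.4287]
eef_rot: [[0.995, -0.095, -0.001], [-0.095, -0.995, 0.002], [-0.002, -0.002, -1.0]]
contact_force: [-1.2, -0.5, -1.0]
gripper_width: 0.0655
```

```bash
python3 - <<'E'
from h import *
rel(Rt(-5.7),tcp=[.6333,.0485,.3233])
p,d=manip.snapshot("top");p=p.astype(int)
m=(p[...,2]>120)&(p[...,0]<60)&(p[...,1]>40)&(p[...,2]>p[...,1]*1.4);m[:170]=0;m[260:]=0;m[:,:250]=0;m[:,320:]=0
v,u=np.where(m);Q=px2w("top",d,list(zip(u,v)));h=np.radians(-5.7);X=np.array([np.cos(h),np.sin(h),0]);Y=np.array([-X[1],X[0],0]);V=np.array([.577,.0525,0])
a=np.c_[(Q-V)@X,(Q-V)@Y,Q[:,2]];a=a[a[:,2]>.08];print(len(a));
for lo in np.arange(.09,.18,.01):
    k=(a[:,2]>=lo)&(a[:,2]<lo+.01)
    if k.any(): print(lo.round(2),k.sum(),a[k].mean(0).round(4))
E
```

```text
t 20.0 shift cm [-0.13  0.9  10.54] rot [-0.1  0.1  0.3] tcp [0.6356 0.0571 0.4287] F [-1.2 -0.5 -1. ] w 0.0655 q [-0.28  0.53  0.15  1.54 -0.09  1.08 -1.78]Traceback (most recent call last):
  File "<stdin>", line 6, in <module>
ValueError: operands could not be broadcast together with shapes (0,) (3,)
```

Call:
{"fn": "send_rows", "kwargs": {"increments": [[60,[-0.1,0.9,2],[0,0,0.3]],[60,[-0.1,0.9,5.5],[0,0,0.3]],[60,[-0.1,0.9,8.8],[0,0,0.3]],[60,[-0.1,0.9,10.2],[0,0,0.3]],[60,[-0.1,0.9,10.5],[0,0,0.3]]], "grip_force": 20}}

```text
t: 20.55
tool_pos: [0.6321, 0.0453, 0.3221]
eef_rot: [[0.995, -0.103, -0.005], [-0.103, -0.995, -0.0], [-0.005, 0.001, -1.0]]
contact_force: [-0.4, -0.3, -0.4]
gripper_width: 0.0652
```

Call:
{"fn": "send_rows", "kwargs": {"increments": [[150,[0,0,0],[0,0,0]],[220,[0,0,0],[0,0,0]],[255,[0,0,0],[0,0,0]],[255,[0,0,0],[0,0,0]],[255,[0,0,0],[0,0,0]]], "grip_force": 20}}

```text
t: 21.05
tool_pos: [0.6325, 0.0464, 0.3233]
eef_rot: [[0.995, -0.102, -0.003], [-0.102, -0.995, 0.002], [-0.003, -0.001, -1.0]]
contact_force: [1.6, 5.5, 4.5]
gripper_width: 0.0117
```

```bash
python3 arc.py 1.65 1.5 1.35 1.2 1.05
```

```text
grasp rel hinge x,z 0.025433540049654566 0.07729297319156131 w 0.011660867456236113 [1.58154791 5.46522484 4.47818929]
1.65 [-1.51 -0.07 -0.35]
1.5 [-2.73 -0.06 -0.41]
1.35 [-3.95 -0.06 -0.29]
1.2 [-5.13 -0.06  0.01]
1.05 [-6.25 -0.05  0.49]
```

Tab is pinched again; swing it back.

Call:
{"fn": "send_rows", "kwargs": {"increments": [[255,[-1,-0.06,-0.25],[0,0,0]],[255,[-2.3,-0.06,-0.4],[0,0,0]],[255,[-3.7,-0.06,-0.3],[0,0,0]],[255,[-5.1,-0.06,0],[0,0,0]],[255,[-6.25,-0.06,0.5],[0,0,0]]]}}

```text
t: 21.55
tool_pos: [0.5702, 0.0536, 0.3197]
eef_rot: [[0.995, -0.102, 0.0], [-0.102, -0.995, 0.002], [0.0, -0.002, -1.0]]
contact_force: [2.2, 0.7, 3.0]
gripper_width: 0.0112
```

```bash
python3 arc.py .9 .75 .6 .45 .3 .2 .1 0
```

```text
grasp rel hinge x,z -0.036864756800467094 0.07368069527278936 w 0.011198364458613058 [2.15585208 0.68411348 3.04206636]
0.9 [-1.07  0.05  0.75]
0.75 [-2.    0.05  1.53]
0.6 [-2.81  0.05  2.45]
0.45 [-3.47  0.06  3.47]
0.3 [-3.98  0.06  4.59]
0.2 [-4.21  0.07  5.37]
0.1 [-4.37  0.07  6.17]
0.0 [-4.45  0.07  6.98]
```

Call:
{"fn": "send_rows", "kwargs": {"increments": [[255,[-1.1,0.03,0.75],[0,0,0]],[255,[-2,0.03,1.55],[0,0,0]],[255,[-2.8,0.03,2.45],[0,0,0]],[255,[-3.5,0.03,3.5],[0,0,0]],[255,[-4,0.03,4.6],[0,0,0]]]}}

```text
t: 22.05
tool_pos: [0.5301, 0.0578, 0.274]
eef_rot: [[0.995, -0.101, 0.002], [-0.101, -0.995, 0.003], [0.001, -0.003, -1.0]]
contact_force: [2.5, 2.8, 2.6]
gripper_width: 0.0116
```

```bash
python3 arc.py .2 .1 0
```

```text
grasp rel hinge x,z -0.07701800931412014 0.028038942422877605 w 0.011624215393218226 [2.49736182 2.7814261  2.64932954]
0.2 [-0.2   0.08  0.8 ]
0.1 [-0.36  0.08  1.6 ]
0.0 [-0.44  0.09  2.41]
```

Call:
{"fn": "send_rows", "kwargs": {"increments": [[255,[-0.2,0,0.8],[0,0,0]],[255,[-0.36,0,1.6],[0,0,0]],[255,[-0.4,0,2.3],[0,0,0]],[255,[-0.4,0,2.4],[0,0,0]],[150,[-0.4,0,2.4],[0,0,0]]]}}

```text
t: 22.55
tool_pos: [0.5264, 0.0582, 0.2499]
eef_rot: [[0.995, -0.101, 0.002], [-0.101, -0.995, 0.003], [0.001, -0.003, -1.0]]
contact_force: [0.8, -0.2, -0.1]
gripper_width: 0.0247
```

Call:
{"fn": "send_rows", "kwargs": {"increments": [[100,[0,0,0],[0,0,0]],[100,[0,0,0],[0,0,0]],[100,[0,0,-1],[0,0,0]],[150,[0.4,0,-3],[0,0,0]],[255,[1,0,-5],[0,0,0]]]}}

```text
t: 23.05
tool_pos: [0.5362, 0.0569, 0.3012]
eef_rot: [[0.995, -0.101, 0.001], [-0.101, -0.995, 0.003], [0.001, -0.003, -1.0]]
contact_force: [0.3, -0.8, 0.3]
gripper_width: 0.0238
```

Call:
{"fn": "send_rows", "kwargs": {"increments": [[255,[1,0,0],[0,0,0]],[255,[2,0,0],[0,0,0]],[255,[2,0,0],[0,0,0]],[255,[2,0,0],[0,0,0]]]}}

```text
t: 23.45
tool_pos: [0.5558, 0.0548, 0.3004]
eef_rot: [[0.995, -0.102, -0.0], [-0.102, -0.995, 0.002], [-0.0, -0.002, -1.0]]
contact_force: [-1.1, -0.9, -0.2]
gripper_width: 0.0002
```

```bash
python3 - <<'E'
from h import *
# press point: vial x = -18 (towards tab) on the disc; tip at z .100 -> TCP z = .273
h=np.radians(-5.7);X=np.array([np.cos(h),np.sin(h),0])
P=np.array([.577,.0530,.273])-.018*X
rel(Rt(-5.7),tcp=P)
E
```

```text
t 23.45 shift cm [ 0.32 -0.02  2.74] rot [-0.1  0.  -0.1] tcp [0.5558 0.0548 0.3004] F [-1.1 -0.9 -0.2] w 0.0002 q [-0.29  0.56  0.12  1.87 -0.1   0.72 -1.78]
```

Call:
{"fn": "send_rows", "kwargs": {"increments": [[255,[0.1,0,0.9],[0,0,0]],[255,[0.1,0,1.7],[0,0,0]],[255,[0.1,0,2.2],[0,0,0]],[255,[0.1,0,2.5],[0,0,0]],[255,[0.1,0,2.6],[0,0,0]]]}}

```text
t: 23.95
tool_pos: [0.5567, 0.0548, 0.2739]
eef_rot: [[0.995, -0.102, -0.001], [-0.102, -0.995, 0.002], [-0.001, -0.002, -1.0]]
contact_force: [-0.5, -0.1, 0.6]
gripper_width: 0.0001
```

Call:
{"fn": "send_rows", "kwargs": {"increments": [[255,[0,0,0.1],[0,0,0]],[255,[0,0,0.15],[0,0,0]]]}}

```text
t: 24.15
tool_pos: [0.5568, 0.0548, 0.2731]
eef_rot: [[0.995, -0.102, -0.0], [-0.102, -0.995, 0.002], [-0.001, -0.002, -1.0]]
contact_force: [-5.4, -0.8, 19.2]
gripper_width: -0.0003
```

Call:
{"fn": "send_rows", "kwargs": {"increments": [[255,[0,0,0.05],[0,0,0]],[255,[0,0,-0.5],[0,0,0]],[255,[0,0,-3],[0,0,0]],[255,[0,0,-7],[0,0,0]],[255,[-3,3,-11],[0,0,0]]]}}

```text
t: 24.65
tool_pos: [0.5301, 0.0336, 0.3791]
eef_rot: [[0.995, -0.098, 0.002], [-0.098, -0.995, 0.003], [0.001, -0.004, -1.0]]
contact_force: [0.2, -0.8, 1.3]
gripper_width: 0.0002
```

Call:
{"fn": "send_rows", "kwargs": {"increments": [[255,[-2,4,-3],[0,0,0]],[255,[-5,8,-5],[0,0,0]],[255,[-8,12,-6],[0,0,0]],[255,[-10,16,-6],[0,0,0]],[255,[-10,18,-6],[0,0,0]]]}}

```text
t: 25.15
tool_pos: [0.4097, -0.1387, 0.4395]
eef_rot: [[0.995, -0.102, 0.003], [-0.102, -0.995, 0.003], [0.003, -0.004, -1.0]]
contact_force: [0.5, 0.4, 0.4]
gripper_width: 0.0001
```

Call:
{"fn": "send_rows", "kwargs": {"increments": [[255,[0,0,0],[0,0,0]],[255,[0,0,0],[0,0,0]]]}}

```text
t: 25.35
tool_pos: [0.4094, -0.1389, 0.4399]
eef_rot: [[0.995, -0.103, 0.004], [-0.103, -0.995, 0.004], [0.004, -0.004, -1.0]]
contact_force: [0.5, 0.1, 0.4]
gripper_width: 0.0
```

```bash
python3 - <<'E'
from h import *
s=manip.sense();print(s["t"],s["tool_pos"],s["contact_force"])
q,dq=manip.snapshot("scene");p,d=manip.snapshot("top")
a=cv2.resize(q[90:330,140:420],None,fx=2,fy=2)
c=np.zeros((600,800,3),np.uint8);c[:480,:560]=a;b=cv2.resize(p[160:300,190:480],None,fx=.82,fy=.82);c[485:485+b.shape[0],:b.shape[1]]=b
cv2.imwrite("pics/fin.png",c)
p=p.astype(int);m=(p[...,2]>150)&(p[...,0]<60)&(p[...,1]>60);m[:170]=0;m[260:]=0;m[:,320:]=0;m[:,250:]=m[:,250:]
v,u=np.where(m)
if len(u):
    Q=px2w("top",d,list(zip(u,v)));Q=Q[Q[:,2]>.08];print(len(Q),np.percentile(Q,[2,50,98],axis=0).round(4))
E
```

```text
25.35 [ 0.40944895 -0.13893181  0.43989726] [0.46861272 0.13695771 0.44261272]
523 [[0.5288 0.0271 0.0962]
 [0.5752 0.054  0.1003]
 [0.6071 0.0769 0.1041]]
```

View pics/fin.png

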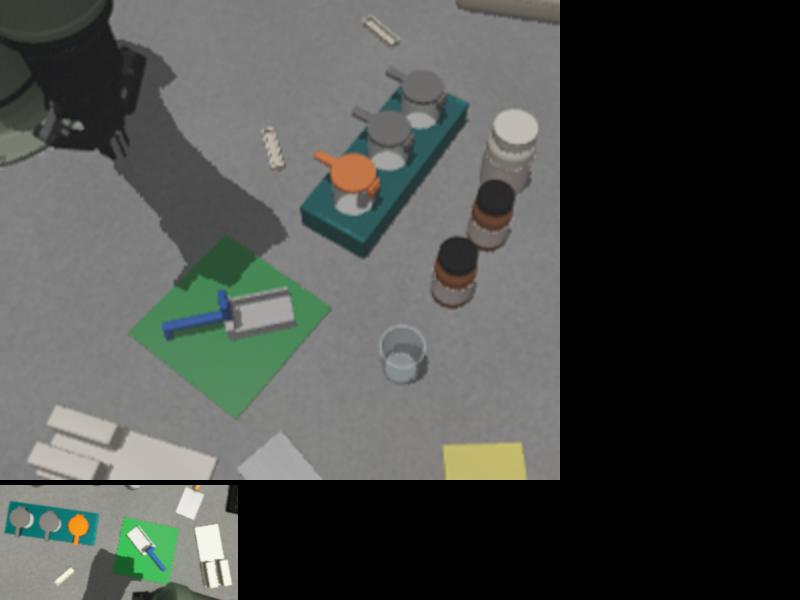

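The final picture shows the orange cap shut at about (353,172), the empty scoop on the mat at about (235,315), the grey caps shut, no stray lumps and the bystanders in place. The cap's measured extents match the start. I am handing in.

```bash
python3 -c "
from cell import manip
print(manip.sign_off())"
```

```text
the job is handed in; nothing more can be done
None
```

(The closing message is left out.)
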